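# Stow the topping jars and close the chilled box

### The job

Closing time at the drinks counter: slide the cover of the steel topping box fully open, stand every square topping jar that is out on the counter upright in a free well of the box, and screw the caps of all the jars fully tight, including the jar already in the box. Then slide the cover fully shut. Do not tip a jar over, and leave the other things on the counter where they are.

Things in the scene. Friction and masses are not known exactly. Their poses are not given: they have to be found in the camera images.
- box: steel topping box fixed on the counter, 180 mm (its x) by 370 mm (y), walls 108 mm high; origin under its centre, z up. Its +y half (left seen from the robot) is the compartment, 174 mm square inside, with a grey insert of 2 x 2 square wells; its -y half is a closed chamber with a fixed top, over which the open cover is parked
- cover (a joint): flat cover, 182 x 184 x 4 mm, that slides on the box's top edges: 0 m is fully shut over the compartment, 0.182 m is fully open, against its stop; it grows as the cover moves along the box's -y; about 2 N of friction. Its underside is 110 mm above the counter and clears the caps of seated jars by 14 mm
- cover_handle (a point): centre of the black bar handle on the middle of the cover; the bar is 70 mm long along the box's x, 12 mm thick along y (pinch it there) and rises from the cover's face, 16 mm below this point, to 10 mm above it (its top is 140 mm above the counter)
- well0 (a point): centre of the floor of the well at the -x, +y corner of the compartment (in the box's axes); the well is 63 mm square, parallel to the box, 40 mm deep; floor 10 mm above the counter, rim 50 mm; well centres are 74 mm apart, and 50 mm from the compartment's walls
- well1 (a point): centre of the floor of the well at the -x, -y corner of the compartment (in the box's axes); the well is 63 mm square, parallel to the box, 40 mm deep; floor 10 mm above the counter, rim 50 mm; well centres are 74 mm apart, and 50 mm from the compartment's walls
- well2 (a point): centre of the floor of the well at the +x, +y corner of the compartment (in the box's axes); the well is 63 mm square, parallel to the box, 40 mm deep; floor 10 mm above the counter, rim 50 mm; well centres are 74 mm apart, and 50 mm from the compartment's walls
- well3 (a point): centre of the floor of the well at the +x, -y corner of the compartment (in the box's axes); the well is 63 mm square, parallel to the box, 40 mm deep; floor 10 mm above the counter, rim 50 mm; well centres are 74 mm apart, and 50 mm from the compartment's walls
- jar0_mid (a point): square white jar, about 0.3 kg, body 56 x 56 x 60 mm, under a round grey screw cap 40 mm across, from 68 to 86 mm above the underside. This point: on the axis, 43 mm above the underside, 43 mm below the cap's top; x, y square to the sides, z up. Carry it by its cap, which is captive; it may be absent
- cap_jar0 (a joint): jar0's cap: 0 rad fully tight, at its stop; up to 4.2 as it loosens. Tightens clockwise seen from above, friction 0.05 N m (so a carried jar turns with the gripper); its height stays the same. A thin ridge across its top is square to the jar's sides when tight. A jar free on the counter may turn with its cap; in a well it cannot, but for 0.13 rad of play
- jar1_mid (a point): square white jar, about 0.3 kg, body 56 x 56 x 60 mm, under a round grey screw cap 40 mm across, from 68 to 86 mm above the underside. This point: on the axis, 43 mm above the underside, 43 mm below the cap's top; x, y square to the sides, z up. Carry it by its cap, which is captive; it may be absent
- cap_jar1 (a joint): jar1's cap: 0 rad fully tight, at its stop; up to 4.2 as it loosens. Tightens clockwise seen from above, friction 0.05 N m (so a carried jar turns with the gripper); its height stays the same. A thin ridge across its top is square to the jar's sides when tight. A jar free on the counter may turn with its cap; in a well it cannot, but for 0.13 rad of play
- jar2_mid (a point): square white jar, about 0.3 kg, body 56 x 56 x 60 mm, under a round grey screw cap 40 mm across, from 68 to 86 mm above the underside. This point: on the axis, 43 mm above the underside, 43 mm below the cap's top; x, y square to the sides, z up. Carry it by its cap, which is captive; it may be absent
- cap_jar2 (a joint): jar2's cap: 0 rad fully tight, at its stop; up to 4.2 as it loosens. Tightens clockwise seen from above, friction 0.05 N m (so a carried jar turns with the gripper); its height stays the same. A thin ridge across its top is square to the jar's sides when tight. A jar free on the counter may turn with its cap; in a well it cannot, but for 0.13 rad of play
- jar3_mid (a point): square white jar, about 0.3 kg, body 56 x 56 x 60 mm, under a round grey screw cap 40 mm across, from 68 to 86 mm above the underside. This point: on the axis, 43 mm above the underside, 43 mm below the cap's top; x, y square to the sides, z up. Carry it by its cap, which is captive; stands in a well of the box from the start, or is absent (one of jar3, jar4 is there)
- cap_jar3 (a joint): jar3's cap: 0 rad fully tight, at its stop; up to 4.2 as it loosens. Tightens clockwise seen from above, friction 0.05 N m (so a carried jar turns with the gripper); its height stays the same. A thin ridge across its top is square to the jar's sides when tight. A jar free on the counter may turn with its cap; in a well it cannot, but for 0.13 rad of play
- jar4_mid (a point): square white jar, about 0.3 kg, body 56 x 56 x 60 mm, under a round grey screw cap 40 mm across, from 68 to 86 mm above the underside. This point: on the axis, 43 mm above the underside, 43 mm below the cap's top; x, y square to the sides, z up. Carry it by its cap, which is captive; stands in a well of the box from the start, or is absent (one of jar3, jar4 is there)
- cap_jar4 (a joint): jar4's cap: 0 rad fully tight, at its stop; up to 4.2 as it loosens. Tightens clockwise seen from above, friction 0.05 N m (so a carried jar turns with the gripper); its height stays the same. A thin ridge across its top is square to the jar's sides when tight. A jar free on the counter may turn with its cap; in a well it cannot, but for 0.13 rad of play
- cup_rim (a point): centre of the mouth of a small steel cup, 66 mm across and 55 mm high, open top, among the jars; leave alone
- tumblers0_mid (a point): stack of 2 blue-tinted tumblers, mouth down, 76 mm across, 145 mm high; point 70 mm above its foot; leave alone
- tumblers1_mid (a point): a single blue-tinted tumbler, mouth down, 76 mm across, 115 mm high; point 70 mm above its foot; leave alone
- squeeze: clear round bottle with a white cap, 52 mm across, 140 mm high; origin under its centre; leave alone
- spoon: steel spoon, 170 mm, lying on the counter; leave alone
- shaker: small steel shaker, 38 mm across, 66 mm high, without a screw cap; origin under its centre; leave alone
- pickbox: cardboard toothpick box, 50 x 75 x 35 mm; origin under its centre; leave alone
Mind the look-alikes: they are no part of the job. What is shaped like the part that bears jar2_mid but orange or pink is not meant.

How it is judged:
By the outcome, as a careful person would: the job done as asked, in the order asked, and still so for the second after the job is handed in, with the robot touching nothing.
Of jar0, jar1, jar2 only 2 to 3 are there at a start; the rules pass over those that are not, and their reading is None.
Of jar3, jar4 only 1 to 1 are there at a start; the rules pass over those that are not, and their reading is None.
At some moment in a run one of jar0, jar1, jar2 may be knocked a few centimetres aside while the robot is not near it.
It also fails if it takes over 210 s, if anything falls off the work surface, if the arm or the gripper's body presses on something with over 40 N, if the wrist force passes 120 N, or if a joint passes its speed limit or range.

### The arm

A 7-joint arm with a two-finger parallel gripper is mounted at the origin on the work surface. World frame = base frame: x ahead of the robot, y to its left, z up, the work surface at z = 0. Lengths are in mm, angles in rad, forces in N, time in s.
With the tool pointing down it reaches from about 400 to 850 mm from the base axis. Payload 4.5 kg.
Tool frame: the origin (TCP) lies midway between the tips of the shut fingers; the grasp point (between the pads) lies 19 mm behind it; z points along the fingers, y is the direction in which the jaws open and shut (so a half turn about z gives the same grasp; the last joint's range is limited). The gripper opens to 85 mm and grips with 20 to 120 N. Pads are 22 mm wide; open, the fingers measure 114 mm over their backs; the gripper's body (76 mm by 85 mm) begins 54 mm behind the grasp point. The pads swing forward as they close: fully open they stand 13 mm farther back than shut.
Start: joints at [1.323, 0.689, -0.195, 1.565, 0.157, 0.902, -0.215], TCP at [173.832, -600.364, 231.317] pointing down, gripper open.
Joint ranges: [-3.01, 3.01], [-0.46, 2.08], [-1.47, 1.51], [0.13, 2.56], [-1, 4.14], [0.04, 2.09], [-2.66, 2.66]. Speed limits (rad/s): [2.57, 2.57, 3.14, 3.14, 3.14, 3.14, 3.14].

### API

Orientations are given as a rotation vector (axis times angle).
In Python, from bench import observe, read_camera, hand_in, find_in, mark_of gives the robot as it stands. The module is installed in compiled form; this text tells all that it offers.
- The arm moves only by the tool move_arm, never from a script. Its argument "targets" is a list of rows, each a list of 4 numbers: the shift along the tool's x, y, z in units of 10 cm (1.0 is 10 cm), then the turn about the tool's z in units of pi rad (1.0 is pi rad). In form: [[dx, dy, dz, twist], ...]. A call has 1 to 10 rows; each row is the pose to reach, as a shift and turn from the pose commanded when the call began, along the tool's axes at that moment, turning the shorter way round; what a row does not reach only later rows make up. A row lasts 1/8 s, in which the tool goes at most 62.5 mm and 10.7 degrees, less where a joint would pass 70% of its speed; a pose out of reach is approached as far as the arm can. A call with a number of a shift or a turn outside -1 to 1 is refused whole. A call with a gripper value outside its range is refused whole. "hand" is the opening, from 0 (shut) to 1 (fully open), set as the call begins (left out, the last holds). The fingers move at their own pace and stop on an object; "squeeze" is the grip in N (left out, the last holds). Time passes only in rows, so rows that repeat a pose let the fingers close. It gives the time, the measured TCP pose, the force and the opening at its end, in the units of the state.
- observe(): the state, without advancing time (a new reading comes with each control period).
- read_camera(name): name is "side" or "top"; returns a dict with "color" (420x560x3 uint8, red, green, blue), "z_map" (420x560 float32, mm along the optical axis (not along the pixel's ray), 0 where there is no reading), "fx", "fy", "cx", "cy" (pixels), "dist_coeffs" ([k1, k2, p1, p2, k3] as OpenCV has them; the pictures are not rectified), "R" (3x3) and "t" (3): a world point X has camera coordinates R X + t. Camera axes: x right, y down, z forward; pixel columns grow to the right and rows downward; lengths in mm; the calibration is good to about 2 mm. A picture is of the moment at which its call begins.
- hand_in(): hands the job in, once; it reports no verdict.
Trained networks look in a picture, given as the dict that the camera call returned (one of the last four; its "shot" number tells which), for a name from the list of things; names that differ only in an ending like _2 or _b are one class to them, and where a whole thing is asked for, a point or a joint stands for the part that bears it (a point fixed in the world has none). Each returns a list of dicts, best first, with "conf" (0 to 1); they miss things now and then, are a little off and sometimes report something else, mostly with a low value. They report only what shows in the picture. A call takes as long as a camera call. They do not tell look-alikes from the thing itself.
- find_in(thing, picture): "position" ([x, y, z] in mm, in the coordinates of the camera as it stood for that picture, good to about 4 mm: the middle of the surface that is visible of it).
- mark_of(thing, picture): "position" ([x, y, z] in mm, in the coordinates of the camera as it stood for that picture, good to about 4 mm: a listed point, or the origin of a listed thing).
The state is a dict: "clock": time; "joints": joint angles; "dq": joint speeds; "tau": joint torques, N m; "tool_pos": TCP position; "eef_rot": TCP orientation; "force": force on the tool from outside, world axes, zero at the start; "moment": the same for the moment, N m; "finger_gap": finger opening in mm.
Only numpy, scipy, OpenCV 4.12 (cv2) and the standard library are available. Lean on these libraries where they do the work, as an engineer would, in place of code of your own. Each camera call takes 0.05 s, during which the arm holds its last target.

## Working session

There is one attempt and no reset: what is moved stays moved. The work goes in short steps, Python scripts to look and compute and a tool call to move; the robot and the scene stay as the last step left them, time stands still between calls to the robot, and variables do not carry over. Pictures are saved under pics/ and viewed, and the job is handed in when it is done.

Besides the shell and the picture viewer there is one more tool, called by a JSON object that holds its "name" and its "arguments". move_arm: Moves the arm, as the interface text tells. Its arguments: {"type":"object","properties":{"targets":{"type":"array","items":{"type":"array","items":{"type":"number"}}},"hand":{"type":"number"},"squeeze":{"type":"number"}},"required":["targets"]}

```bash
mkdir -p pics; cat > h.py <<'E'
import numpy as np, cv2
from bench import observe, read_camera, find_in, mark_of
def w(p,P): return np.array(p['R']).T@(np.array(P)-np.array(p['t']))
def proj(p,X):
    K=np.array([[p['fx'],0,p['cx']],[0,p['fy'],p['cy']],[0,0,1.]])
    r,_=cv2.Rodrigues(np.array(p['R'],float))
    return cv2.projectPoints(np.array(X,float).reshape(-1,3),r,np.array(p['t'],float),K,np.array(p['dist_coeffs'],float))[0].reshape(-1,2)
def cloud(p):
    K=np.array([[p['fx'],0,p['cx']],[0,p['fy'],p['cy']],[0,0,1.]])
    h,wd=p['z_map'].shape
    u,v=np.meshgrid(np.arange(wd),np.arange(h))
    n=cv2.undistortPoints(np.stack([u,v],-1).reshape(-1,1,2).astype(np.float64),K,np.array(p['dist_coeffs'],float)).reshape(h,w_(wd),2) if 0 else cv2.undistortPoints(np.stack([u,v],-1).reshape(-1,1,2).astype(np.float64),K,np.array(p['dist_coeffs'],float)).reshape(h,wd,2)
    z=p['z_map'].astype(float)
    c=np.dstack([n*z[...,None],z])
    W=(c-np.array(p['t']))@np.array(p['R'])
    W[z==0]=np.nan
    return W
def save(p,name): cv2.imwrite('pics/'+name+'.png',p['color'][...,::-1])
E
python3 - <<'E'
from h import *
o=observe(); print({k:np.round(v,3) for k,v in o.items()})
for c in ['side','top']:
    p=read_camera(c); save(p,c+'0')
    for n in ['box','cover_handle','well0','well3','jar0_mid','jar3_mid','cup_rim','tumblers0_mid','squeeze','spoon','shaker','pickbox']:
        for d in mark_of(n,p)[:6]: print(c,n,round(d['conf'],2),np.round(w(p,d['position'])), np.round(proj(p,w(p,d['position']))[0]))
E
```

```text
{'clock': np.float64(0.0), 'joints': array([ 1.323,  0.69 , -0.195,  1.566,  0.157,  0.902, -0.215]), 'dq': array([ 0.002, -0.   , -0.001,  0.001, -0.001, -0.   ,  0.001]), 'tau': array([-0.0000e+00, -5.3961e+01, -1.2670e+00, -1.5854e+01,  9.0000e-03,
        9.0000e-03,  0.0000e+00]), 'tool_pos': array([ 173.569, -599.732,  230.47 ]), 'eef_rot': array([-3.109e+00, -4.410e-01,  1.000e-03]), 'force': array([-0.233, -1.217, -0.673]), 'moment': array([ 0.013,  0.023, -0.042]), 'finger_gap': np.float64(85.494)}
side box 0.64 [ 540. -150.    2.] [291. 226.]
side box 0.4 [448. 187.  45.] [308. 320.]
side cover_handle 0.98 [527. -69. 128.] [292. 208.]
side cover_handle 0.51 [698. 332.  -2.] [170. 371.]
side cup_rim 0.91 [411. 359.  60.] [314. 393.]
side tumblers0_mid 0.9 [801. 164.  69.] [149. 278.]
side squeeze 0.84 [697. 331.  -2.] [171. 370.]
side spoon 0.67 [ 356. -288.    0.] [365. 204.]
side shaker 0.81 [368.  88.   1.] [349. 304.]
side pickbox 0.56 [ 494. -490.   -3.] [325. 160.]
top box 0.58 [ 542. -149.    3.] [319. 229.]
top cover_handle 0.73 [522. -69. 127.] [290. 235.]
top cover_handle 0.67 [ 359. -289.   -1.] [373. 299.]
top jar0_mid 0.18 [452. 191.  44.] [188. 264.]
top cup_rim 0.88 [410. 358.  53.] [122. 281.]
top tumblers0_mid 0.64 [799. 162.  70.] [198. 129.]
top squeeze 0.94 [699. 332.   1.] [140. 172.]
top squeeze 0.65 [447. 192.  43.] [187. 266.]
top spoon 0.75 [ 361. -288.    1.] [373. 298.]
top shaker 0.64 [373.  87.  -3.] [230. 294.]
top pickbox 0.57 [ 489. -484.   -4.] [445. 249.]
```

View pics/side0.png

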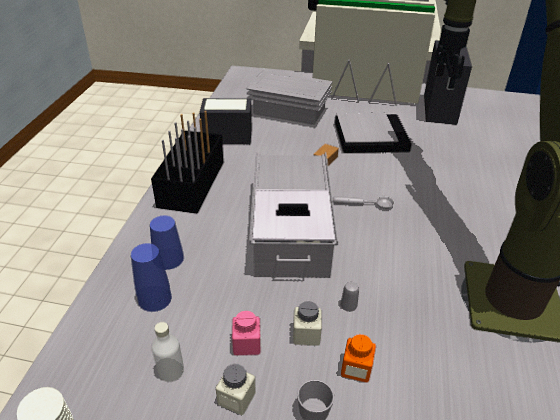

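View pics/top0.png

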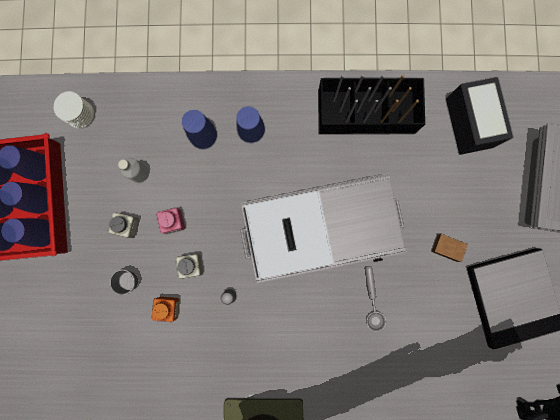

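```bash
python3 - <<'E'
from h import *
p=read_camera('top'); W=cloud(p); np.set_printoptions(suppress=True)
print(np.array(p['R']).round(3),np.array(p['t']).round())
z=W[...,2]
def rect(m,off=(0,0)):
    m=m.astype(np.uint8); n,l,s,c=cv2.connectedComponentsWithStats(m)
    for i in range(1,n):
        if s[i,4]<15: continue
        P=W[l==i]; r=cv2.minAreaRect(P[:,:2].astype(np.float32))
        print(s[i,4],c[i].round(),'rect',np.round(r[0],1),np.round(r[1],1),round(r[2],1),'mean',P.mean(0).round(1))
U,V=np.meshgrid(np.arange(560),np.arange(420))
box=(U>235)&(U<410)&(V>170)&(V<285)
print('cover/top');rect(box&(z>100)&(z<125))
print('handle');rect(box&(z>130)&(z<150))
jr=(U>90)&(U<215)&(V>195)&(V<330)
print('caps');rect(jr&(z>78)&(z<95))
print('bodies');rect(jr&(z>50)&(z<68))
o=observe()
print(cv2.Rodrigues(o['eef_rot'])[0].round(3))
E
```

```text
[[-0.004 -1.    -0.009]
 [-0.997  0.005 -0.075]
 [ 0.075  0.009 -0.997]] [ -40.  577. 1255.]
cover/top
11627 [322. 227.] rect [ 542.7 -150.3] [196.6 371.1] 11.0 mean [ 542.1 -149.1  109.1]
handle
148 [289. 233.] rect [526.4 -66.8] [69.7 12.1] 11.5 mean [526.7 -66.6 138.8]
caps
214 [166. 219.] rect [565.9 238.5] [40.3 39. ] 47.7 mean [565.4 237.5  85.3]
206 [117. 224.] rect [555.6 362.8] [40.7 38.4] 19.9 mean [554.8 361.9  85. ]
206 [185. 266.] rect [448.8 188.5] [39.8 37.2] 3.4 mean [448.5 188.1  85.4]
223 [161. 311.] rect [338.4 249.6] [38.6 40.5] 26.5 mean [338.4 249.3  85.3]
bodies
225 [173. 221.] rect [566.1 237.7] [56.7 56.5] 13.6 mean [561.6 226.9  59.1]
29 [160. 213.] rect [584.  259.8] [12.7 27.8] 44.3 mean [582.9 260.7  58.8]
252 [123. 225.] rect [554.6 363.1] [57.4 55.9] 75.9 mean [553.3 354.   59.2]
255 [189. 266.] rect [448.6 189. ] [56.2 54.7] 9.1 mean [449.4 184.   59.3]
106 [121. 282.] rect [408.2 357.7] [63.4 62.7] 26.0 mean [408.2 359.3  53.9]
269 [166. 309.] rect [338.1 249.5] [55.9 56.7] 86.1 mean [341.4 243.1  59.2]
[[ 0.961  0.278  0.   ]
 [ 0.278 -0.961 -0.   ]
 [ 0.     0.    -1.   ]]
```

```bash
python3 - <<'E'
from h import *
p=read_camera('top'); a=cv2.resize(p['color'][195:330,90:220],None,fx=5,fy=5,interpolation=cv2.INTER_CUBIC); cv2.imwrite('pics/crop1.png',a[...,::-1][:600])
p=read_camera('side'); a=cv2.resize(p['color'][150:280,235:345],None,fx=4.5,fy=4.5,interpolation=cv2.INTER_CUBIC); cv2.imwrite('pics/crop2.png',a[...,::-1])
E
```

```text
(no output)
```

View pics/crop1.png

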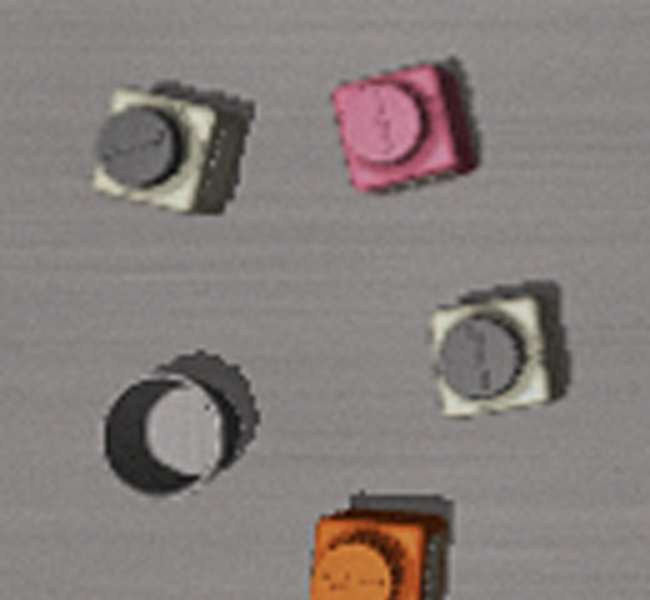

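View pics/crop2.png

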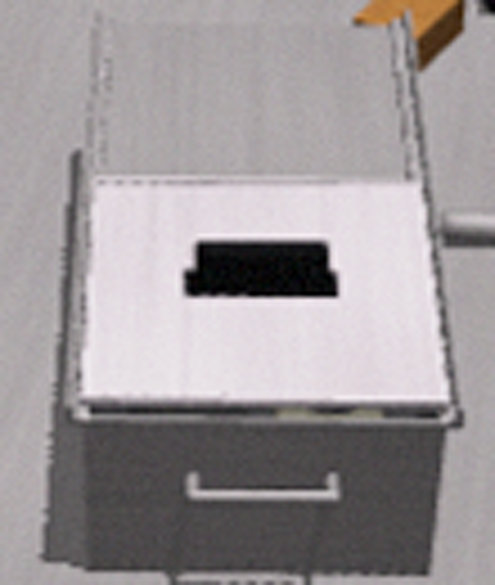

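```bash
cat >> h.py <<'E'
def plan(x,y,z,yawdeg=None,half=True):
    o=observe(); R=cv2.Rodrigues(o['eef_rot'])[0]
    d=R.T@(np.array([x,y,z])-o['tool_pos'])/100
    t=np.degrees(np.arctan2(R[1,0],R[0,0])); tw=0
    if yawdeg is not None:
        dd=t-yawdeg
        dd=(dd+90)%180-90 if half else (dd+180)%360-180
        tw=dd/180
    n=int(np.ceil(abs(d).max()))
    print('clk',round(float(o['clock']),2),'pos',o['tool_pos'].round(1),'yaw',round(t,1),'gap',round(float(o['finger_gap']),1),'F',o['force'].round(1),'j7',o['joints'][6].round(2))
    print('shift',d.round(3),'twist',round(tw,3),'calls',n,'each',(d/max(n,1)).round(3))
E
python3 -c "
from h import *
plan(526.5,-66.7,200,11.2)"
```

```text
clk 1.45 pos [ 173.8 -600.4  231.3] yaw 16.1 gap 85.9 F [ 0.3  0.1 -0.3] j7 -0.22
shift [ 4.872 -4.145  0.313] twist 0.027 calls 5 each [ 0.974 -0.829  0.063]
```

{"name": "move_arm", "arguments": {"targets": [[0.3, -0.26, 0.02, 0.027], [0.64, -0.54, 0.04, 0.027], [0.97, -0.83, 0.06, 0.027]], "hand": 0.6}}

```text
clock: 1.82
tool_pos: [244.8, -492.7, 225.3]
eef_rot: [3.126, 0.309, 0.001]
force: [0.7, 0.6, 0.4]
finger_gap: 51.1
```

```bash
python3 -c "
from h import *
plan(526.5,-66.7,200,11.2)"
```

```text
clk 1.82 pos [ 244.8 -492.7  225.3] yaw 11.3 gap 51.1 F [0.7 0.6 0.4] j7 -0.48
shift [ 3.595 -3.627  0.254] twist 0.0 calls 4 each [ 0.899 -0.907  0.063]
```

{"name": "move_arm", "arguments": {"targets": [[0.3, -0.3, 0.02, 0], [0.6, -0.6, 0.04, 0], [0.9, -0.9, 0.06, 0]]}}

```text
clock: 2.2
tool_pos: [315.5, -386.8, 219.5]
eef_rot: [3.126, 0.309, 0.001]
force: [0.7, -1.0, 0.3]
finger_gap: 51.1
```

{"name": "move_arm", "arguments": {"targets": [[0.3, -0.3, 0.02, 0], [0.6, -0.6, 0.04, 0], [0.9, -0.9, 0.06, 0]]}}

```text
clock: 2.58
tool_pos: [386.1, -280.9, 213.5]
eef_rot: [3.126, 0.309, 0.001]
force: [0.2, 0.4, -0.3]
finger_gap: 51.3
```

{"name": "move_arm", "arguments": {"targets": [[0.3, -0.3, 0.02, 0], [0.6, -0.6, 0.04, 0], [0.9, -0.9, 0.06, 0]]}}

```text
clock: 2.95
tool_pos: [456.8, -174.9, 207.4]
eef_rot: [3.126, 0.309, 0.001]
force: [-0.6, -0.2, 0.2]
finger_gap: 51.0
```

```bash
python3 -c "
from h import *
plan(526.5,-66.7,200,11.2)"
```

```text
clk 2.95 pos [ 456.8 -174.9  207.4] yaw 11.3 gap 51.0 F [-0.6 -0.2  0.2] j7 -1.2
shift [ 0.895 -0.925  0.075] twist 0.0 calls 1 each [ 0.895 -0.925  0.075]
```

{"name": "move_arm", "arguments": {"targets": [[0.3, -0.31, 0.02, 0], [0.6, -0.62, 0.04, 0], [0.895, -0.925, 0.075, 0], [0.895, -0.925, 0.275, 0], [0.895, -0.925, 0.475, 0], [0.895, -0.925, 0.675, 0], [0.895, -0.925, 0.8, 0], [0.895, -0.925, 0.895, 0]]}}

```text
clock: 3.95
tool_pos: [525.7, -67.8, 117.4]
eef_rot: [3.126, 0.309, 0.0]
force: [0.6, -0.2, 0.4]
finger_gap: 51.1
```

{"name": "move_arm", "arguments": {"targets": [[0, 0, 0, 0], [0, 0, 0, 0], [0, 0, 0, 0], [0, 0, 0, 0], [0, 0, 0, 0]], "hand": 0, "squeeze": 40}}

```text
clock: 4.58
tool_pos: [526.0, -67.8, 118.4]
eef_rot: [3.126, 0.309, 0.002]
force: [-0.2, 0.8, 5.6]
finger_gap: 10.8
```

```bash
python3 -c "
from h import *
plan(526.5,-66.7,118,11.2)"
```

```text
clk 4.58 pos [526.  -67.8 118.4] yaw 11.3 gap 10.8 F [-0.2  0.8  5.6] j7 -1.42
shift [ 0.007 -0.01   0.004] twist 0.0 calls 1 each [ 0.007 -0.01   0.004]
```

{"name": "move_arm", "arguments": {"targets": [[0, 0.1, -0.01, 0], [0, 0.25, -0.01, 0], [0, 0.4, -0.01, 0], [0, 0.55, -0.01, 0], [0, 0.7, -0.01, 0], [0, 0.85, -0.01, 0], [0, 0.92, -0.01, 0]]}}

```text
clock: 5.45
tool_pos: [544.0, -159.4, 118.5]
eef_rot: [3.126, 0.307, 0.001]
force: [4.3, 2.8, -8.7]
finger_gap: 11.3
```

{"name": "move_arm", "arguments": {"targets": [[0, 0.2, 0, 0], [0, 0.4, 0, 0], [0, 0.6, 0, 0], [0, 0.75, 0, 0], [0, 0.8, 0, 0], [0, 0.85, 0, 0], [0, 0.85, 0, 0]]}}

```text
clock: 6.32
tool_pos: [559.6, -238.5, 118.5]
eef_rot: [-3.122, -0.311, 0.003]
force: [2.3, 7.6, -4.8]
finger_gap: 11.1
```

```bash
python3 -c "
from h import *
plan(526.5,-66.7,118,11.2)"
```

```text
clk 6.33 pos [ 559.6 -238.5  118.5] yaw 11.4 gap 11.1 F [ 2.3  7.6 -4.8] j7 -1.16
shift [ 0.015 -1.75   0.014] twist 0.001 calls 2 each [ 0.007 -0.875  0.007]
```

{"name": "move_arm", "arguments": {"targets": [[0, 0.02, 0, 0], [0, 0.04, 0, 0], [0, 0.06, 0, 0], [0, 0.06, 0, 0]]}}

```text
clock: 6.82
tool_pos: [559.5, -238.6, 118.5]
eef_rot: [-3.113, -0.315, 0.008]
force: [-2.1, 18.3, 1.1]
finger_gap: 11.4
```

```bash
python3 -c "
from h import *
plan(526.5,-66.7,118,11.2)
p=read_camera('top');save(p,'t2');p=read_camera('side');save(p,'s2')"
```

```text
clk 6.83 pos [ 559.5 -238.6  118.5] yaw 11.6 gap 11.4 F [-2.1 18.3  1.1] j7 -1.16
shift [ 0.021 -1.75   0.027] twist 0.002 calls 2 each [ 0.01  -0.875  0.014]
```

View pics/t2.png

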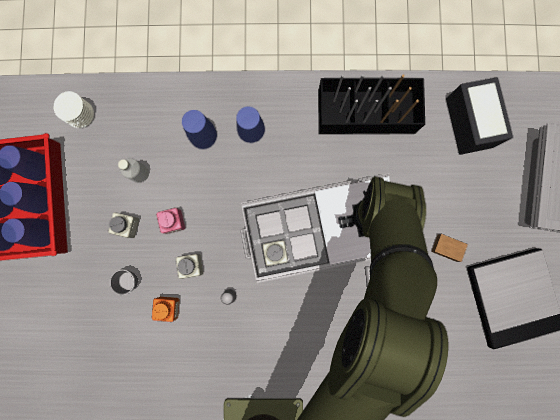

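{"name": "move_arm", "arguments": {"targets": [[0, -0.09, 0, 0], [0, -0.09, 0, 0]]}}

```text
clock: 7.18
tool_pos: [559.4, -238.0, 118.5]
eef_rot: [-3.126, -0.31, 0.001]
force: [4.5, 2.9, -9.6]
finger_gap: 11.2
```

{"name": "move_arm", "arguments": {"targets": [[0, 0, 0, 0], [0, 0, 0, 0], [0, 0, -0.2, 0], [0, 0, -0.5, 0], [0, 0, -0.9, 0]], "hand": 0.6}}

```text
clock: 7.8
tool_pos: [558.3, -239.6, 209.6]
eef_rot: [3.126, 0.307, -0.004]
force: [0.6, -0.4, -0.8]
finger_gap: 51.6
```

```bash
python3 -c "
from h import *
plan(526.5,-66.7,210,11.2)
p=read_camera('top');save(p,'t3')
W=cloud(p); z=W[...,2]; U,V=np.meshgrid(np.arange(560),np.arange(420))
def rect(m):
    m=m.astype(np.uint8); n,l,s,c=cv2.connectedComponentsWithStats(m)
    for i in range(1,n):
        if s[i,4]<30: continue
        P=W[l==i]; r=cv2.minAreaRect(P[:,:2].astype(np.float32))
        print(s[i,4],c[i].round(),'rect',np.round(r[0],1),np.round(r[1],1),round(r[2],1),'z',P[:,2].mean().round(1))
reg=(U>235)&(U<335)&(V>185)&(V<285)
print('wells');rect(reg&(z<25)&(z>0))
print('insert');rect(reg&(z<58)&(z>42))
print('jar');rect(reg&(z<78)&(z>62));rect(reg&(z<103)&(z>90))
print('cover');rect(reg&(z<120)&(z>104))
for n in ['well0','well1','well2','well3','jar3_mid','cover_handle']:
    for d in mark_of(n,p)[:2]: print(n,round(d['conf'],2),np.round(w(p,d['position']),1))
jr=(U>60)&(U<235)&(V>195)&(V<330)
print('caps');rect(jr&(z>78)&(z<95))
print('bodies');rect(jr&(z>50)&(z<68))
a=cv2.resize(p['color'][185:285,230:345],None,fx=5,fy=5,interpolation=cv2.INTER_CUBIC); cv2.imwrite('pics/crop3.png',a[...,::-1])
"
```

```text
clk 7.8 pos [ 558.3 -239.6  209.6] yaw 11.2 gap 51.6 F [ 0.6 -0.4 -0.8] j7 -1.15
shift [ 0.024 -1.758 -0.004] twist 0.0 calls 2 each [ 0.012 -0.879 -0.002]
wells
147 [247. 194.] rect [642.7  35.4] [43.8 75.9] 11.1 z 1.8
104 [273. 191.] rect [646.3 -27.3] [24.4 69.4] 0.2 z 1.8
568 [297. 219.] rect [570.  -90.9] [61.3 62.2] 11.2 z 9.7
81 [252. 243.] rect [508.1  27.6] [173.9   2.5] 11.1 z 11.5
574 [269. 224.] rect [555.4 -17.4] [62.1 63. ] 11.0 z 9.8
85 [239. 227.] rect [545.4  59.2] [66.3 24.1] 0.1 z 1.8
586 [303. 247.] rect [ 496.3 -105.3] [63.1 62.3] 11.0 z 9.6
49 [285. 250.] rect [488.6 -56.3] [66.3 22.6] 24.2 z 10.9
97 [241. 263.] rect [455.7  55. ] [60.4 32. ] 0.2 z 2.0
101 [329. 276.] rect [ 420.5 -168.6] [37.  44.6] 89.6 z 1.9
36 [302. 279.] rect [ 412.9 -102.1] [15.4 29.7] 82.3 z 1.6
78 [287. 280.] rect [407.2 -60.8] [23.  58.3] 9.0 z 2.0
38 [315. 280.] rect [ 407.9 -138.6] [23.6 25.6] 71.2 z 2.0
insert
2291 [286. 235.] rect [525.9 -63.1] [175.1 178.3] 11.3 z 49.5
jar
89 [244. 243.] rect [505.3  41.1] [75.7 14.3] 11.7 z 71.9
272 [275. 252.] rect [481.9 -31.8] [55.6 55.9] 10.0 
[... 463 characters left out ...]
0.66 [ 542.3 -149.6    3.3]
jar3_mid 0.61 [476.6 -32.1  54.6]
cover_handle 0.83 [ 555.6 -237.9  127.7]
caps
215 [166. 219.] rect [565.2 238.3] [39.9 41.5] 14.5 z 85.4
202 [117. 224.] rect [555.2 363. ] [40.3 37.5] 25.8 z 85.5
205 [185. 266.] rect [448.2 189.6] [38.8 38.1] 27.5 z 85.2
224 [160. 311.] rect [337.9 250.8] [40.  39.5] 9.3 z 85.1
bodies
250 [171. 221.] rect [566.  237.6] [56.6 57.8] 13.7 z 59.6
247 [123. 225.] rect [554.1 362.2] [55.7 57.3] 78.9 z 59.6
250 [189. 266.] rect [448.6 189. ] [56.2 54.5] 9.1 z 59.4
98 [123. 283.] rect [407.7 357. ] [61.5 63.9] 78.8 z 54.1
130 [227. 297.] rect [369.7  88.7] [30.  30.9] 0.0 z 61.0
262 [165. 309.] rect [338.1 249.5] [57.2 56.8] 85.8 z 59.3
```

View pics/crop3.png

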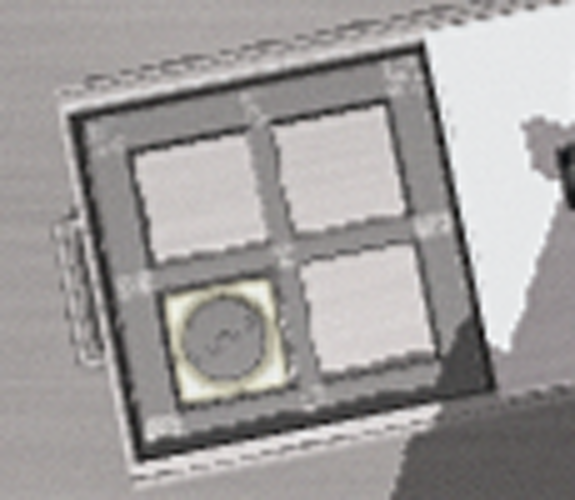

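{"name": "move_arm", "arguments": {"targets": [[0, 0, -0.1, -0.055], [0, 0, -0.2, -0.11], [0, 0, -0.2, -0.165], [0, 0, -0.2, -0.22], [0, 0, -0.2, -0.275], [0, 0, -0.2, -0.33], [0, 0, -0.2, -0.385], [0, 0, -0.2, -0.44], [0, 0, -0.2, -0.495], [0, 0, -0.2, -0.55]]}}

```text
clock: 9.4
tool_pos: [558.8, -238.5, 227.5]
eef_rot: [-1.787, -2.581, 0.001]
force: [-0.1, -0.3, -0.4]
finger_gap: 51.2
```

{"name": "move_arm", "arguments": {"targets": [[0, 0, 0, -0.055], [0, 0, 0, -0.11], [0, 0, 0, -0.165], [0, 0, 0, -0.22], [0, 0, 0, -0.275], [0, 0, 0, -0.33], [0, 0, 0, -0.385], [0, 0, 0, -0.44], [0, 0, 0, -0.495], [0, 0, 0, -0.54]]}}

```text
clock: 10.65
tool_pos: [558.8, -238.7, 227.4]
eef_rot: [0.753, -3.048, -0.002]
force: [0.8, 0.0, -0.4]
finger_gap: 51.3
```

```bash
python3 -c "
from h import *
plan(554.8,362.7,200,207.5,False)
"
```

```text
clk 10.65 pos [ 558.8 -238.7  227.4] yaw -152.2 gap 51.3 F [ 0.8  0.  -0.4] j7 1.68
shift [-2.767  5.34   0.278] twist 0.001 calls 6 each [-0.461  0.89   0.046]
```

{"name": "move_arm", "arguments": {"targets": [[-0.15, 0.3, 0.01, 0], [-0.3, 0.6, 0.02, 0], [-0.46, 0.89, 0.03, 0]]}}

```text
clock: 11.02
tool_pos: [558.5, -137.6, 224.6]
eef_rot: [0.745, -3.05, -0.001]
force: [0.4, 0.2, -0.4]
finger_gap: 51.5
```

{"name": "move_arm", "arguments": {"targets": [[-0.15, 0.3, 0.01, 0], [-0.3, 0.6, 0.02, 0], [-0.46, 0.89, 0.03, 0]]}}

```text
clock: 11.4
tool_pos: [558.3, -37.5, 221.6]
eef_rot: [0.746, -3.05, -0.0]
force: [-0.4, -1.0, 0.4]
finger_gap: 51.3
```

{"name": "move_arm", "arguments": {"targets": [[-0.15, 0.3, 0.01, 0], [-0.3, 0.6, 0.02, 0], [-0.46, 0.89, 0.03, 0]]}}

```text
clock: 11.78
tool_pos: [558.1, 62.6, 218.6]
eef_rot: [0.746, -3.049, 0.0]
force: [-1.5, -0.7, 0.1]
finger_gap: 51.1
```

{"name": "move_arm", "arguments": {"targets": [[-0.15, 0.3, 0.01, 0], [-0.3, 0.6, 0.02, 0], [-0.46, 0.89, 0.03, 0]]}}

```text
clock: 12.15
tool_pos: [557.9, 162.7, 215.5]
eef_rot: [0.746, -3.049, 0.001]
force: [0.4, 0.3, -0.0]
finger_gap: 51.4
```

```bash
cat >> h.py <<'E'
def rects(W,m,mn=30):
    m=m.astype(np.uint8); n,l,s,c=cv2.connectedComponentsWithStats(m); o=[]
    for i in range(1,n):
        if s[i,4]<mn: continue
        P=W[l==i]; r=cv2.minAreaRect(P[:,:2].astype(np.float32))
        print(s[i,4],c[i].round(),'rect',np.round(r[0],1),np.round(r[1],1),round(r[2],1),'z',P[:,2].mean().round(1))
def counter(p):
    W=cloud(p); z=W[...,2]; U,V=np.meshgrid(np.arange(560),np.arange(420))
    jr=(U>60)&(U<235)&(V>195)&(V<330)
    print('caps');rects(W,jr&(z>78)&(z<95))
    print('bodies');rects(W,jr&(z>50)&(z<68))
E
python3 -c "
from h import *
p=read_camera('top');save(p,'t4');counter(p)
plan(554.8,362.7,200,207.5,False)
"
```

```text
caps
205 [108. 237.] rect [520.1 385.5] [39.2 37.6] 89.8 z 85.4
164 [185. 267.] rect [444.4 191. ] [40.9 28.2] 57.9 z 85.4
224 [161. 311.] rect [338.2 250. ] [38.6 41.3] 26.0 z 85.1
bodies
250 [114. 238.] rect [520.6 385.7] [56.3 56.4] 79.8 z 59.1
58 [126. 277.] rect [417.9 349.8] [64.1 39. ] 49.6 z 54.1
103 [189. 274.] rect [429.6 185.9] [18.5 54. ] 7.0 z 59.5
45 [115. 289.] rect [391.5 372.5] [58.9 22.8] 48.1 z 54.3
56 [224. 299.] rect [363.5  96.6] [32.2 14.9] 35.4 z 60.9
267 [166. 309.] rect [338.2 249.7] [56.7 56.6] 86.1 z 59.0
clk 12.2 pos [557.1 169.2 216.4] yaw -152.2 gap 51.2 F [1.1 5.  0.1] j7 0.97
shift [-0.883  1.721  0.174] twist 0.002 calls 2 each [-0.441  0.861  0.087]
```

View pics/t4.png

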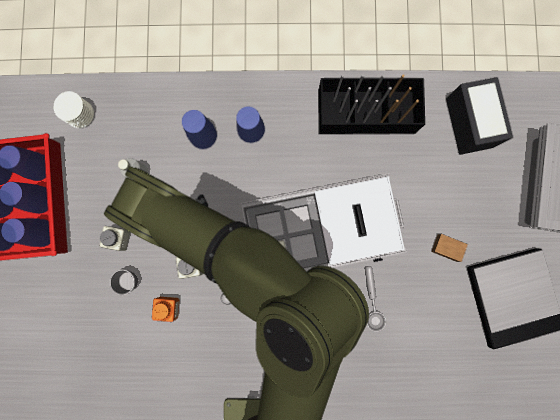

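```bash
python3 -c "
from h import *
plan(520.4,385.6,150)
"
```

```text
clk 12.2 pos [557.1 169.2 216.4] yaw -152.2 gap 51.2 F [1.1 5.  0.1] j7 0.97
shift [-0.685  2.082  0.676] twist 0 calls 3 each [-0.228  0.694  0.225]
```

{"name": "move_arm", "arguments": {"targets": [[-0.1, 0.3, 0.05, 0], [-0.2, 0.6, 0.1, 0], [-0.3, 0.9, 0.15, 0]]}}

```text
clock: 12.58
tool_pos: [543.1, 256.1, 200.4]
eef_rot: [0.745, -3.05, 0.001]
force: [0.1, -0.1, 0.1]
finger_gap: 51.3
```

{"name": "move_arm", "arguments": {"targets": [[-0.1, 0.3, 0.05, 0], [-0.2, 0.6, 0.15, 0], [-0.3, 0.9, 0.25, 0], [-0.3, 0.9, 0.25, 0]]}}

```text
clock: 13.08
tool_pos: [526.4, 351.9, 175.2]
eef_rot: [0.752, -3.047, -0.002]
force: [0.0, 0.1, 1.1]
finger_gap: 51.3
```

```bash
python3 -c "
from h import *
plan(520.4,385.6,63)
p=read_camera('side');save(p,'s5');p=read_camera('top');counter(p)
"
```

```text
clk 13.07 pos [526.4 351.9 175.2] yaw -152.3 gap 51.3 F [0.  0.1 1.1] j7 0.71
shift [-0.107  0.325  1.123] twist 0 calls 2 each [-0.053  0.162  0.561]
caps
214 [166. 219.] rect [565.6 238.5] [40.  40.5] 76.3 z 85.2
bodies
255 [171. 220.] rect [566.  238.1] [56.6 57.5] 13.7 z 59.3
33 [115. 290.] rect [386.2 373.6] [46.9 11.8] 53.5 z 53.6
```

View pics/s5.png

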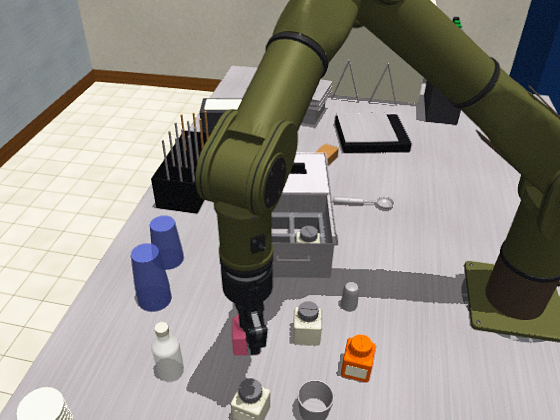

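{"name": "move_arm", "arguments": {"targets": [[-0.1, 0.33, 0.1, 0], [-0.107, 0.325, 0.3, 0], [-0.107, 0.325, 0.5, 0], [-0.107, 0.325, 0.5, 0]]}}

```text
clock: 13.68
tool_pos: [523.3, 380.2, 124.2]
eef_rot: [0.743, -3.049, 0.006]
force: [-0.5, -0.6, -0.4]
finger_gap: 51.1
```

```bash
python3 -c "
from h import *
plan(520.4,385.6,63)
p=read_camera('side');save(p,'s6');W=cloud(p);z=W[...,2]
U,V=np.meshgrid(np.arange(560),np.arange(420))
r=(U>215)&(U<290)&(V>360)
rects(W,r&(z>82)&(z<92)&(W[...,0]<560),10)
rects(W,r&(z>56)&(z<64),10)
for d in mark_of('jar0_mid',p)[:5]: print(round(d['conf'],2),np.round(w(p,d['position']),1))
cv2.imwrite('pics/s6c.png',cv2.resize(p['color'][300:420,190:320],None,fx=5,fy=5)[...,::-1])
"
```

```text
clk 13.68 pos [523.3 380.2 124.2] yaw -152.6 gap 51.1 F [-0.5 -0.6 -0.4] j7 0.64
shift [-0.002  0.063  0.612] twist 0 calls 1 each [-0.002  0.063  0.612]
277 [250. 391.] rect [518.9 390.4] [39.4 35.7] 2.8 z 85.6
357 [251. 403.] rect [519.2 387.9] [56.2 55.3] 79.0 z 59.9
0.37 [452.7 184.6  43.5]
```

View pics/s6c.png

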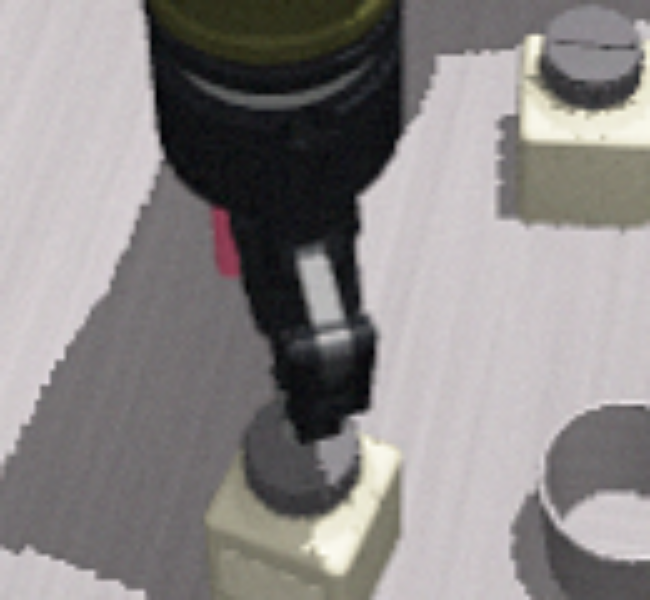

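{"name": "move_arm", "arguments": {"targets": [[0, 0.07, 0.1, 0], [0, 0.065, 0.25, 0], [0, 0.065, 0.4, 0], [0, 0.065, 0.4, 0]]}}

```text
clock: 14.28
tool_pos: [519.5, 387.9, 84.7]
eef_rot: [0.746, -3.049, 0.004]
force: [-0.1, 0.5, 0.3]
finger_gap: 51.3
```

```bash
python3 -c "
from h import *
plan(520,386.3,63)
"
```

```text
clk 14.28 pos [519.5 387.9  84.7] yaw -152.5 gap 51.3 F [-0.1  0.5  0.3] j7 0.6
shift [ 0.002 -0.017  0.217] twist 0 calls 1 each [ 0.002 -0.017  0.217]
```

{"name": "move_arm", "arguments": {"targets": [[0, -0.017, 0.1, 0], [0, -0.017, 0.217, 0], [0, -0.017, 0.217, 0]]}}

```text
clock: 14.65
tool_pos: [520.5, 386.9, 63.8]
eef_rot: [0.746, -3.05, 0.002]
force: [0.1, -0.0, -0.4]
finger_gap: 51.1
```

{"name": "move_arm", "arguments": {"targets": [[0, 0, 0, 0], [0, 0, 0, 0], [0, 0, 0, 0], [0, 0, 0, 0]], "hand": 0, "squeeze": 50}}

```text
clock: 15.15
tool_pos: [521.1, 387.6, 65.2]
eef_rot: [-0.746, 3.051, -0.0]
force: [-0.0, -0.7, -0.0]
finger_gap: 38.5
```

{"name": "move_arm", "arguments": {"targets": [[0, 0, -0.05, 0], [0, 0, -0.2, 0], [0, 0, -0.4, 0], [0, 0, -0.7, 0], [0, 0, -1, 0], [0, 0, -1, 0]]}}

```text
clock: 15.9
tool_pos: [521.8, 389.9, 168.9]
eef_rot: [-0.745, 3.046, 0.007]
force: [0.7, 0.3, -3.1]
finger_gap: 38.5
```

```bash
python3 -c "
from h import *
plan(570,-90.9,215,229,False)
p=read_camera('side');W=cloud(p);z=W[...,2]
U,V=np.meshgrid(np.arange(560),np.arange(420))
cv2.imwrite('pics/s7c.png',cv2.resize(p['color'][250:420,170:350],None,fx=3.5,fy=3.5)[...,::-1])
"
```

```text
clk 15.9 pos [521.8 389.9 168.9] yaw -152.5 gap 38.5 F [ 0.7  0.3 -3.1] j7 0.67
shift [ 1.789 -4.486 -0.484] twist -0.12 calls 5 each [ 0.358 -0.897 -0.097]
```

View pics/s7c.png

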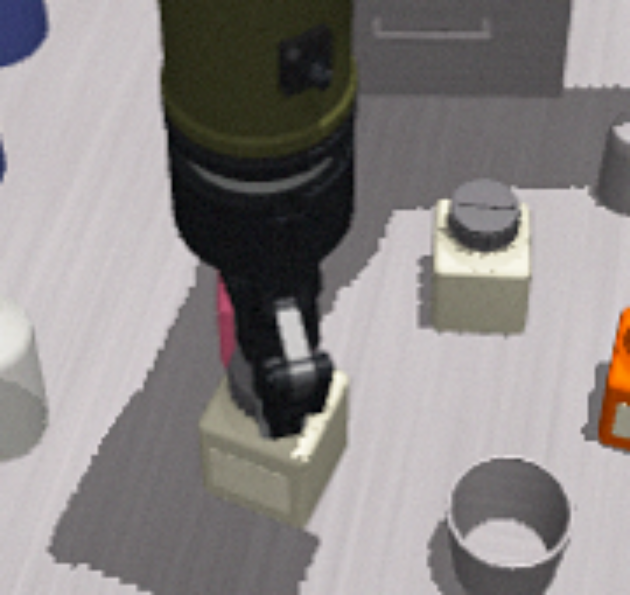

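{"name": "move_arm", "arguments": {"targets": [[0, 0, -0.25, 0], [0.07, -0.18, -0.5, 0], [0.16, -0.4, -0.55, 0], [0.26, -0.65, -0.55, 0], [0.36, -0.9, -0.55, 0]]}}

```text
clock: 16.58
tool_pos: [530.1, 289.5, 218.6]
eef_rot: [0.746, -3.049, 0.002]
force: [0.0, 0.3, -3.3]
finger_gap: 38.3
```

{"name": "move_arm", "arguments": {"targets": [[0.09, -0.22, 0, 0], [0.18, -0.45, 0, 0], [0.27, -0.67, 0, 0], [0.36, -0.9, 0, 0]]}}

```text
clock: 17.08
tool_pos: [539.5, 193.3, 218.7]
eef_rot: [0.746, -3.049, 0.001]
force: [0.3, -0.2, -3.5]
finger_gap: 38.5
```

{"name": "move_arm", "arguments": {"targets": [[0.09, -0.22, 0, 0], [0.18, -0.45, 0, 0], [0.27, -0.67, 0, 0], [0.36, -0.9, 0, 0]]}}

```text
clock: 17.58
tool_pos: [548.9, 96.9, 218.7]
eef_rot: [0.746, -3.049, 0.001]
force: [-1.0, -0.3, -3.0]
finger_gap: 38.2
```

{"name": "move_arm", "arguments": {"targets": [[0.09, -0.22, 0, 0], [0.18, -0.45, 0, 0], [0.27, -0.67, 0, 0], [0.36, -0.9, 0, 0]]}}

```text
clock: 18.08
tool_pos: [558.5, 0.6, 218.8]
eef_rot: [0.746, -3.049, 0.0]
force: [-0.4, 0.6, -2.5]
finger_gap: 38.3
```

```bash
python3 -c "
from h import *
plan(570,-90.9,220,229,False)
"
```

```text
clk 18.07 pos [558.5   0.6 218.8] yaw -152.5 gap 38.3 F [-0.4  0.6 -2.5] j7 1.21
shift [ 0.321 -0.865 -0.012] twist -0.119 calls 1 each [ 0.321 -0.865 -0.012]
```

{"name": "move_arm", "arguments": {"targets": [[0.1, -0.26, 0, -0.03], [0.2, -0.54, 0, -0.06], [0.29, -0.78, 0, -0.09], [0.32, -0.865, -0.01, -0.119], [0.32, -0.865, -0.01, -0.119], [0.32, -0.865, -0.01, -0.119]]}}

```text
clock: 18.82
tool_pos: [570.4, -88.8, 220.5]
eef_rot: [1.3, -2.859, -0.001]
force: [0.2, -0.1, -1.8]
finger_gap: 38.2
```

```bash
python3 -c "
from h import *
plan(570,-90.9,75,229,False)
for c in ['top','side']:
  p=read_camera(c);save(p,c+'8')
p=read_camera('side');W=cloud(p);z=W[...,2]
U,V=np.meshgrid(np.arange(560),np.arange(420))
cv2.imwrite('pics/s8c.png',cv2.resize(p['color'][130:280,220:360],None,fx=4,fy=4)[...,::-1])
"
```

```text
clk 18.82 pos [570.4 -88.8 220.5] yaw -131.1 gap 38.2 F [ 0.2 -0.1 -1.8] j7 1.71
shift [ 0.017 -0.012  1.455] twist -0.001 calls 2 each [ 0.009 -0.006  0.728]
```

View pics/s8c.png

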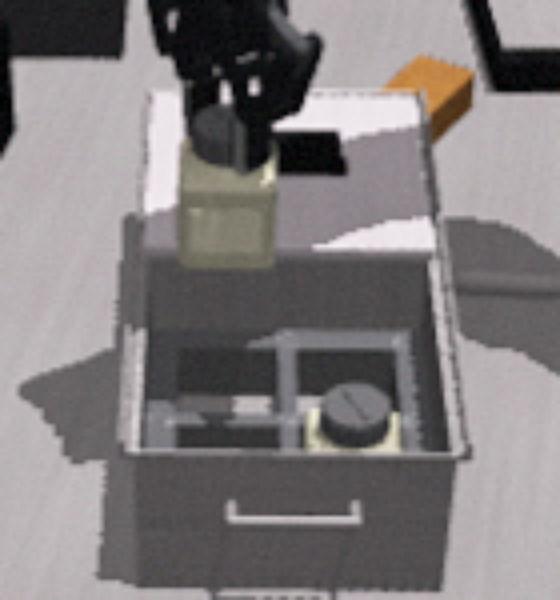

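View pics/top8.png

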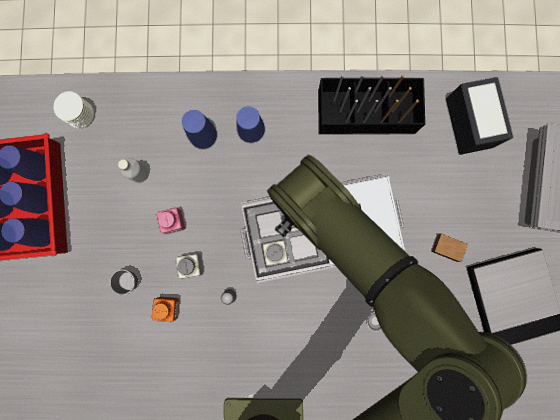

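```bash
python3 -c "
from h import *
p=read_camera('side');W=cloud(p)
th=np.radians(11.1); bx=np.array([np.cos(th),np.sin(th)]); by=np.array([-np.sin(th),np.cos(th)])
c=np.array([569.7,-90.9])
X=(W[...,:2]-c)@bx; Y=(W[...,:2]-c)@by; Z=W[...,2]
m=(Z>150)&(Z<215)&(abs(X)<45)&(abs(Y)<60)
col=p['color'].astype(int)
print(m.sum())
f=m&(Y>22)&(Y<36)
U,V=np.meshgrid(np.arange(560),np.arange(420))
print('front n',f.sum(),'X',np.nanpercentile(X[f],[1,50,99]).round(1),'Y',np.nanpercentile(Y[f],[5,50,95]).round(1),'Z',np.nanpercentile(Z[f],[1,99]).round(1))
g=f&(Z>160)&(Z<205)
a=np.polyfit(X[g],Y[g],1); print('yaw err deg',np.degrees(a[0]).round(2),'Y at mid',a[1].round(1),'tilt',np.degrees(np.polyfit(Z[g],Y[g],1)[0]).round(2))
for zz in range(150,216,8):
  q=f&(Z>=zz)&(Z<zz+8); 
  if q.sum(): print(zz,q.sum(),np.nanmin(X[q]).round(1),np.nanmax(X[q]).round(1),np.nanmedian(Y[q]).round(1))
"
```

```text
509
front n 488 X [-25.5   2.4  28.7] Y [25.5 29.  32.4] Z [159.3 214.2]
yaw err deg -0.36 Y at mid 29.2 tilt 1.02
158 55 -24.3 28.8 28.2
166 65 -24.2 28.8 29.6
174 69 -24.0 28.8 29.1
182 68 -23.8 28.7 28.9
190 65 -23.6 28.6 29.2
198 73 -25.8 28.5 29.5
206 82 -25.6 28.6 28.8
214 11 -20.9 28.6 28.8
```

{"name": "move_arm", "arguments": {"targets": [[0.02, -0.01, 0.15, 0], [0.02, -0.01, 0.4, 0], [0.02, -0.01, 0.65, 0], [0.02, -0.01, 0.85, 0], [0.02, -0.01, 0.95, 0], [0.02, -0.01, 0.95, 0]]}}

```text
clock: 19.77
tool_pos: [570.0, -91.8, 125.5]
eef_rot: [1.3, -2.859, -0.001]
force: [-1.0, 0.7, -3.0]
finger_gap: 38.5
```

```bash
python3 -c "
from h import *
plan(569.6,-90.6,74,229,False)
"
```

```text
clk 19.77 pos [570.  -91.8 125.5] yaw -131.1 gap 38.5 F [-1.   0.7 -3. ] j7 1.6
shift [-0.006  0.011  0.515] twist -0.0 calls 1 each [-0.006  0.011  0.515]
```

{"name": "move_arm", "arguments": {"targets": [[0, 0.01, 0.1, 0], [0, 0.01, 0.2, 0], [0, 0.01, 0.28, 0], [0, 0.01, 0.36, 0], [0, 0.01, 0.44, 0], [0, 0.01, 0.49, 0], [0, 0.01, 0.52, 0], [0, 0.01, 0.52, 0]]}}

```text
clock: 20.78
tool_pos: [569.7, -91.2, 75.0]
eef_rot: [-1.3, 2.86, -0.001]
force: [-1.7, -1.0, 3.9]
finger_gap: 37.9
```

```bash
python3 -c "
from h import *
plan(569.6,-90.6,72,229,False)
"
```

```text
clk 20.77 pos [569.7 -91.2  75. ] yaw -131.1 gap 37.9 F [-1.7 -1.   3.9] j7 1.53
shift [-0.004  0.005  0.03 ] twist -0.001 calls 1 each [-0.004  0.005  0.03 ]
```

{"name": "move_arm", "arguments": {"targets": [[0, 0, 0, 0], [0, 0, 0, 0], [0, 0, -0.1, 0], [0, 0, -0.3, 0], [0, 0, -0.6, 0], [0, 0, -0.95, 0]], "hand": 0.6}}

```text
clock: 21.52
tool_pos: [569.6, -90.9, 171.2]
eef_rot: [-1.301, 2.859, -0.0]
force: [0.1, -0.4, 0.2]
finger_gap: 51.0
```

```bash
python3 -c "
from h import *
plan(448.4,189,180,227,False)
p=read_camera('top');counter(p)
p=read_camera('side');save(p,'s9')
"
```

```text
clk 21.52 pos [569.6 -90.9 171.2] yaw -131.1 gap 51.0 F [ 0.1 -0.4  0.2] j7 1.65
shift [-1.314  2.752 -0.088] twist 0.011 calls 3 each [-0.438  0.917 -0.029]
caps
216 [166. 219.] rect [565.6 237.9] [40.3 41. ] 15.9 z 85.1
208 [185. 266.] rect [448.9 188.1] [38.4 39.5] 89.5 z 85.2
221 [160. 311.] rect [338.2 250.1] [38.7 40.2] 26.1 z 85.5
bodies
254 [171. 220.] rect [565.9 238.1] [57. 58.] 14.1 z 59.1
255 [189. 266.] rect [448.6 188.9] [56.2 54.5] 9.2 z 59.3
49 [120. 274.] rect [427.2 360.2] [26.6 59.9] 7.4 z 53.7
60 [122. 289.] rect [391.9 355.8] [34.5 64.1] 7.4 z 53.7
130 [227. 297.] rect [368.8  88.2] [32.7 29.7] 2.9 z 60.9
270 [166. 309.] rect [337.8 249.2] [56.7 57.2] 86.1 z 59.2
```

View pics/s9.png

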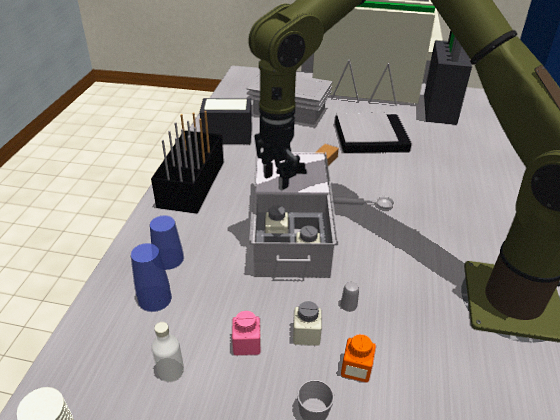

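Jar A is seated in well3 (side image (277,222)). Now jar B.

{"name": "move_arm", "arguments": {"targets": [[-0.14, 0.3, -0.01, 0.01], [-0.28, 0.6, -0.02, 0.01], [-0.44, 0.92, -0.03, 0.01]]}}

```text
clock: 22.0
tool_pos: [528.7, 3.2, 172.8]
eef_rot: [-1.254, 2.88, -0.001]
force: [0.8, -0.1, -0.5]
finger_gap: 51.4
```

{"name": "move_arm", "arguments": {"targets": [[-0.14, 0.3, -0.01, 0], [-0.28, 0.6, -0.02, 0], [-0.43, 0.92, -0.03, 0]]}}

```text
clock: 22.38
tool_pos: [490.6, 97.5, 175.7]
eef_rot: [-1.255, 2.879, -0.001]
force: [0.4, 0.8, -0.7]
finger_gap: 51.2
```

{"name": "move_arm", "arguments": {"targets": [[-0.14, 0.3, -0.01, 0], [-0.28, 0.6, -0.02, 0], [-0.41, 0.9, -0.03, 0], [-0.41, 0.9, -0.03, 0], [-0.41, 0.9, -0.03, 0]]}}

```text
clock: 23.0
tool_pos: [453.2, 187.2, 178.2]
eef_rot: [1.255, -2.88, 0.002]
force: [-0.1, -0.8, -0.4]
finger_gap: 51.2
```

```bash
python3 -c "
from h import *
plan(448.7,188.7,64,227,False)
p=read_camera('side')
W=cloud(p);z=W[...,2]
U,V=np.meshgrid(np.arange(560),np.arange(420))
r=(U>285)&(U<330)&(V>290)&(V<350)
rects(W,r&(z>82)&(z<92),10)
rects(W,r&(z>56)&(z<64),10)
"
```

```text
clk 23.0 pos [453.2 187.2 178.2] yaw -132.9 gap 51.2 F [-0.1 -0.8 -0.4] j7 0.96
shift [0.019 0.044 1.142] twist 0.001 calls 2 each [0.01  0.022 0.571]
263 [308. 309.] rect [449.7 191.5] [39.  41.6] 46.2 z 86.1
265 [307. 322.] rect [448.  192.6] [54.6 55.6] 9.7 z 60.1
```

{"name": "move_arm", "arguments": {"targets": [[0.02, 0.04, 0.2, 0], [0.02, 0.04, 0.5, 0], [0.02, 0.04, 0.75, 0], [0.02, 0.04, 0.85, 0], [0.02, 0.04, 0.85, 0]]}}

```text
clock: 23.68
tool_pos: [448.8, 188.5, 92.9]
eef_rot: [1.254, -2.88, 0.0]
force: [0.2, -1.1, 0.4]
finger_gap: 51.4
```

```bash
python3 -c "
from h import *
plan(448.7,189.3,64,227,False)
"
```

```text
clk 23.68 pos [448.8 188.5  92.9] yaw -132.9 gap 51.4 F [ 0.2 -1.1  0.4] j7 0.77
shift [-0.005  0.006  0.289] twist 0.0 calls 1 each [-0.005  0.006  0.289]
```

{"name": "move_arm", "arguments": {"targets": [[0, 0, 0.15, 0], [0, 0, 0.285, 0], [0, 0, 0.285, 0]]}}

```text
clock: 24.05
tool_pos: [448.9, 189.0, 64.9]
eef_rot: [-1.255, 2.88, -0.0]
force: [-0.1, -1.5, 0.2]
finger_gap: 51.0
```

{"name": "move_arm", "arguments": {"targets": [[0, 0, 0, 0], [0, 0, 0, 0], [0, 0, 0, 0], [0, 0, 0, 0]], "hand": 0, "squeeze": 50}}

```text
clock: 24.55
tool_pos: [449.0, 189.6, 65.6]
eef_rot: [-1.255, 2.878, 0.0]
force: [-0.9, 0.0, 7.1]
finger_gap: 38.1
```

{"name": "move_arm", "arguments": {"targets": [[0, 0, -0.05, 0], [0, 0, -0.2, 0], [0, 0, -0.4, 0], [0, 0, -0.7, 0], [0, 0, -1, 0]]}}

```text
clock: 25.18
tool_pos: [448.4, 188.6, 165.3]
eef_rot: [1.255, -2.879, 0.001]
force: [0.7, -0.1, -2.4]
finger_gap: 38.3
```

{"name": "move_arm", "arguments": {"targets": [[0, 0, -0.2, 0], [0, 0, -0.4, 0], [0, 0, -0.55, 0], [0, 0, -0.55, 0]]}}

```text
clock: 25.68
tool_pos: [449.0, 189.4, 220.3]
eef_rot: [-1.254, 2.879, -0.0]
force: [1.0, -0.3, -2.7]
finger_gap: 38.1
```

```bash
python3 -c "
from h import *
plan(555.4,-17.4,220,229,False)
"
```

```text
clk 25.68 pos [449.  189.4 220.3] yaw -132.9 gap 38.1 F [ 1.  -0.3 -2.7] j7 1.03
shift [ 0.79  -2.187  0.003] twist -0.011 calls 3 each [ 0.263 -0.729  0.001]
```

{"name": "move_arm", "arguments": {"targets": [[0.06, -0.15, 0, 0], [0.14, -0.35, 0, 0], [0.2, -0.55, 0, 0], [0.27, -0.74, 0, 0]]}}

```text
clock: 26.18
tool_pos: [484.8, 116.5, 218.4]
eef_rot: [1.253, -2.878, 0.001]
force: [-0.8, 0.6, -3.7]
finger_gap: 38.2
```

{"name": "move_arm", "arguments": {"targets": [[0.07, -0.2, 0, 0], [0.14, -0.4, 0, 0], [0.2, -0.57, 0, 0], [0.26, -0.73, 0, 0]]}}

```text
clock: 26.68
tool_pos: [520.3, 48.0, 218.4]
eef_rot: [1.253, -2.878, 0.001]
force: [0.2, 0.4, -3.0]
finger_gap: 38.2
```

{"name": "move_arm", "arguments": {"targets": [[0.07, -0.2, 0, -0.01], [0.14, -0.4, 0, -0.011], [0.2, -0.57, 0, -0.011], [0.26, -0.72, 0, -0.011], [0.26, -0.72, 0, -0.011], [0.26, -0.72, 0, -0.011]]}}

```text
clock: 27.42
tool_pos: [554.9, -17.0, 219.6]
eef_rot: [1.307, -2.857, -0.001]
force: [0.2, 0.5, -2.5]
finger_gap: 38.2
```

```bash
cat > jb.py <<'E'
from h import *
plan(555.4,-17.4,74,229,False)
p=read_camera('side');save(p,'s10');W=cloud(p)
th=np.radians(11.1); bx=np.array([np.cos(th),np.sin(th)]); by=np.array([-np.sin(th),np.cos(th)])
c=np.array([555.4,-17.4])
X=(W[...,:2]-c)@bx; Y=(W[...,:2]-c)@by; Z=W[...,2]
f=(Z>150)&(Z<215)&(abs(X)<45)&(Y>22)&(Y<38)
print('front n',f.sum(),'X',np.nanpercentile(X[f],[1,50,99]).round(1),'Y',np.nanpercentile(Y[f],[5,50,95]).round(1),'Z',np.nanpercentile(Z[f],[1,99]).round(1))
g=f&(Z>160)&(Z<205)
a=np.polyfit(X[g],Y[g],1); print('yaw err deg',np.degrees(a[0]).round(2),'Y',a[1].round(1),'tilt',np.degrees(np.polyfit(Z[g],Y[g],1)[0]).round(2))
E
python3 jb.py
```

```text
clk 27.43 pos [554.9 -17.  219.6] yaw -130.8 gap 38.2 F [ 0.2  0.5 -2.5] j7 1.56
shift [ 0.    -0.007  1.456] twist 0.001 calls 2 each [ 0.    -0.004  0.728]
front n 558 X [-27.4   0.7  26.9] Y [24.5 28.  30.6] Z [157.9 214.7]
yaw err deg -0.66 Y 28.1 tilt -0.8
```

View pics/s10.png

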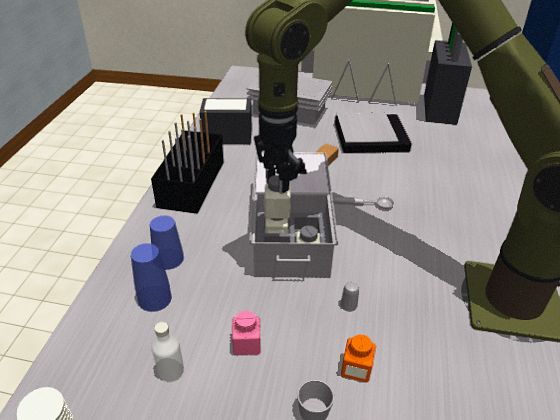

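{"name": "move_arm", "arguments": {"targets": [[0, -0.005, 0.15, 0], [0, -0.005, 0.4, 0], [0, -0.005, 0.65, 0], [0, -0.005, 0.85, 0], [0, -0.005, 0.95, 0], [0, -0.005, 0.95, 0]]}}

```text
clock: 28.22
tool_pos: [555.5, -18.0, 124.0]
eef_rot: [1.305, -2.857, -0.001]
force: [0.1, -0.4, -3.5]
finger_gap: 38.7
```

```bash
python3 -c "
from h import *
plan(555.1,-17.4,74,229,False)
"
```

```text
clk 28.23 pos [555.5 -18.  124. ] yaw -130.9 gap 38.7 F [ 0.1 -0.4 -3.5] j7 1.44
shift [-0.002  0.006  0.5  ] twist 0.001 calls 1 each [-0.002  0.006  0.5  ]
```

{"name": "move_arm", "arguments": {"targets": [[0, 0.006, 0.1, 0], [0, 0.006, 0.2, 0], [0, 0.006, 0.28, 0], [0, 0.006, 0.36, 0], [0, 0.006, 0.42, 0], [0, 0.006, 0.47, 0], [0, 0.006, 0.49, 0], [0, 0.006, 0.49, 0]]}}

```text
clock: 29.22
tool_pos: [555.3, -17.6, 75.9]
eef_rot: [-1.305, 2.858, -0.0]
force: [-1.8, -0.8, -1.1]
finger_gap: 38.3
```

```bash
python3 -c "
from h import *
plan(555.1,-17.4,74,229,False); print(observe()['moment'],observe()['joints'])
"
```

```text
clk 29.23 pos [555.3 -17.6  75.9] yaw -130.9 gap 38.3 F [-1.8 -0.8 -1.1] j7 1.37
shift [-0.001  0.003  0.019] twist 0.001 calls 1 each [-0.001  0.003  0.019]
[-0.04105572  0.28335485  0.02820372] [ 0.47315944  1.02205572 -0.96931847  1.87304307  1.10458627  0.90698713
  1.36516007]
```

{"name": "move_arm", "arguments": {"targets": [[0, 0, 0.01, 0.04], [0, 0, 0.01, 0.08], [0, 0, 0.01, 0.12], [0, 0, 0.01, 0.16], [0, 0, 0.01, 0.2]], "squeeze": 30}}

```text
clock: 29.85
tool_pos: [556.2, -17.6, 75.7]
eef_rot: [-0.352, 3.119, -0.001]
force: [-0.7, -1.8, 3.3]
finger_gap: 38.6
```

```bash
cat > st.py <<'E'
from h import *
o=observe();R=cv2.Rodrigues(o['eef_rot'])[0];print('yaw',np.degrees(np.arctan2(R[1,0],R[0,0])).round(1),'M',o['moment'].round(2),'j',o['joints'].round(2),o['force'].round(1))
E
python3 st.py
```

```text
yaw -167.1 M [-0.23  0.15  0.02] j [ 0.42  0.98 -0.85  1.87  1.04  0.81  0.79] [-0.7 -1.8  3.3]
```

{"name": "move_arm", "arguments": {"targets": [[0, 0, 0, 0.05], [0, 0, 0, 0.1], [0, 0, 0, 0.15], [0, 0, 0, 0.2], [0, 0, 0, 0.25]]}}

```text
clock: 30.48
tool_pos: [556.1, -18.5, 75.7]
eef_rot: [0.871, 3.016, -0.002]
force: [-1.6, -2.5, 4.1]
finger_gap: 37.8
```

```bash
python3 st.py
```

```text
yaw 147.8 M [-0.58  0.29  0.05] j [ 0.34  0.92 -0.69  1.88  0.92  0.69  0.1 ] [-1.6 -2.5  4.1]
```

{"name": "move_arm", "arguments": {"targets": [[0, 0, 0, 0.05], [0, 0, 0, 0.1], [0, 0, 0, 0.15], [0, 0, 0, 0.2], [0, 0, 0, 0.25]]}}

```text
clock: 31.1
tool_pos: [555.4, -18.9, 75.7]
eef_rot: [1.959, 2.453, -0.002]
force: [-2.0, -2.3, 5.3]
finger_gap: 38.0
```

```bash
python3 st.py
```

```text
yaw 102.8 M [-0.58  0.64  0.04] j [ 0.24  0.87 -0.49  1.89  0.74  0.57 -0.53] [-2.  -2.3  5.3]
```

{"name": "move_arm", "arguments": {"targets": [[0, 0, 0, 0.05], [0, 0, 0, 0.1], [0, 0, 0, 0.15], [0, 0, 0, 0.2]]}}

```text
clock: 31.6
tool_pos: [554.7, -18.8, 75.7]
eef_rot: [2.622, 1.728, -0.003]
force: [-4.2, -2.2, 7.2]
finger_gap: 38.0
```

```bash
python3 st.py
```

```text
yaw 66.8 M [-0.46  0.93  0.07] j [ 0.15  0.85 -0.33  1.89  0.55  0.49 -0.98] [-4.2 -2.2  7.2]
```

{"name": "move_arm", "arguments": {"targets": [[0, 0, 0, 0.05], [0, 0, 0, 0.1], [0, 0, 0, 0.15], [0, 0, 0, 0.2]]}}

```text
clock: 32.1
tool_pos: [556.1, -17.6, 75.6]
eef_rot: [3.026, 0.841, 0.004]
force: [3.1, 1.5, 0.6]
finger_gap: 38.2
```

```bash
python3 st.py
```

```text
yaw 31.1 M [ 0.13 -0.53  0.78] j [ 0.06  0.84 -0.18  1.9   0.32  0.44 -1.39] [3.1 1.5 0.6]
```

{"name": "move_arm", "arguments": {"targets": [[0, 0, 0, 0.03], [0, 0, 0, 0.05], [0, 0, 0, 0.05]]}}

```text
clock: 32.48
tool_pos: [559.3, -16.6, 75.7]
eef_rot: [3.083, 0.605, 0.013]
force: [6.0, -0.3, 0.3]
finger_gap: 38.5
```

```bash
python3 st.py
```

```text
yaw 22.2 M [-0.07 -1.18  0.16] j [ 0.03  0.83 -0.14  1.89  0.26  0.42 -1.49] [ 6.  -0.3  0.3]
```

{"name": "move_arm", "arguments": {"targets": [[0, 0, 0, 0], [0, 0, 0, 0], [0, 0, -0.1, 0], [0, 0, -0.4, 0], [0, 0, -0.8, 0]], "hand": 0.6}}

```text
clock: 33.1
tool_pos: [554.3, -17.8, 155.3]
eef_rot: [-3.083, -0.602, 0.004]
force: [0.7, -0.0, -0.2]
finger_gap: 51.4
```

```bash
python3 st.py; cat > caps.py <<'E'
import sys
from h import *
n=sys.argv[1]
p=read_camera('side');save(p,'s'+n)
cv2.imwrite('pics/c%s.png'%n,cv2.resize(p['color'][180:270,240:345],None,fx=6,fy=6,interpolation=cv2.INTER_CUBIC)[...,::-1])
p=read_camera('top')
W=cloud(p);z=W[...,2];U,V=np.meshgrid(np.arange(560),np.arange(420))
reg=(U>235)&(U<335)&(V>185)&(V<285)
rects(W,reg&(z<101)&(z>90),80); print('b');rects(W,reg&(z<74)&(z>64),100)
cv2.imwrite('pics/d%s.png'%n,cv2.resize(p['color'][185:285,230:345],None,fx=5,fy=5,interpolation=cv2.INTER_CUBIC)[...,::-1])
E
python3 caps.py 11
```

```text
yaw 22.1 M [-0.03 -0.05  0.02] j [ 0.07  0.71 -0.19  1.85  0.22  0.61 -1.45] [ 0.7 -0.  -0.2]
187 [299. 217.] rect [569.7 -91.9] [37.3 37.1] 0.4 z 95.2
b
131 [304. 218.] rect [570.9 -97.6] [55.8 43.7] 10.0 z 69.3
```

View pics/c11.png

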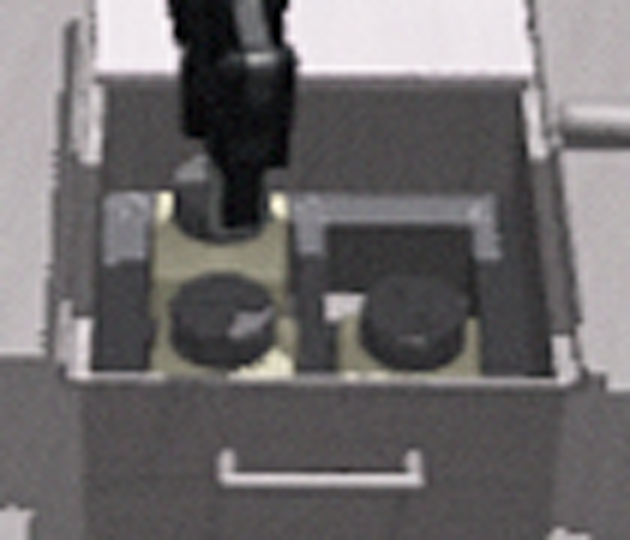

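{"name": "move_arm", "arguments": {"targets": [[0, 0, 0, -0.058], [0, 0, 0, -0.116], [0, 0, 0, -0.174], [0, 0, 0, -0.232], [0, 0, 0, -0.29], [0, 0, 0, -0.348], [0, 0, 0, -0.406], [0, 0, 0, -0.464], [0, 0, 0, -0.522], [0, 0, 0, -0.58]]}}

```text
clock: 34.45
tool_pos: [554.7, -18.0, 154.4]
eef_rot: [-1.406, -2.809, 0.001]
force: [-0.8, -0.2, -0.0]
finger_gap: 51.3
```

{"name": "move_arm", "arguments": {"targets": [[0, 0, 0, -0.058], [0, 0, 0, -0.116], [0, 0, 0, -0.174], [0, 0, 0, -0.232], [0, 0, 0, -0.29], [0, 0, 0, -0.348], [0, 0, 0, -0.406], [0, 0, 0, -0.464], [0, 0, 0, -0.522], [0, 0, 0, -0.58]]}}

```text
clock: 35.7
tool_pos: [554.8, -18.2, 154.2]
eef_rot: [1.358, -2.832, 0.001]
force: [0.9, 0.3, -0.5]
finger_gap: 51.0
```

```bash
python3 st.py; python3 -c "
from h import *
plan(569.7,-91.5,75)
"
```

```text
yaw -128.8 M [-0.01  0.01 -0.04] j [ 0.54  0.95 -1.13  1.83  1.    1.07  1.47] [ 0.9  0.3 -0.5]
clk 35.7 pos [554.8 -18.2 154.2] yaw -128.8 gap 51.0 F [ 0.9  0.3 -0.5] j7 1.47
shift [ 0.477 -0.576  0.793] twist 0 calls 1 each [ 0.477 -0.576  0.793]
```

{"name": "move_arm", "arguments": {"targets": [[0.16, -0.2, 0, 0], [0.32, -0.4, 0, 0], [0.477, -0.576, 0, 0], [0.477, -0.576, 0.1, 0], [0.477, -0.576, 0.3, 0], [0.477, -0.576, 0.5, 0], [0.477, -0.576, 0.5, 0]]}}

```text
clock: 36.58
tool_pos: [568.2, -90.6, 102.2]
eef_rot: [1.351, -2.832, -0.003]
force: [0.2, -0.4, 0.5]
finger_gap: 51.3
```

```bash
python3 -c "
from h import *
plan(569.7,-91.5,75)
"
```

```text
clk 36.58 pos [568.2 -90.6 102.2] yaw -129.0 gap 51.3 F [ 0.2 -0.4  0.5] j7 1.57
shift [-0.003 -0.019  0.272] twist 0 calls 1 each [-0.003 -0.019  0.272]
```

{"name": "move_arm", "arguments": {"targets": [[0, -0.01, 0.1, 0], [0, -0.01, 0.2, 0], [0, -0.01, 0.27, 0], [0, -0.01, 0.27, 0]]}}

```text
clock: 37.08
tool_pos: [570.3, -91.8, 77.0]
eef_rot: [1.349, -2.836, -0.0]
force: [-0.0, 0.0, -0.3]
finger_gap: 51.2
```

{"name": "move_arm", "arguments": {"targets": [[0, 0, 0, 0], [0, 0, 0, 0], [0, 0, 0, 0], [0, 0, 0, 0]], "hand": 0, "squeeze": 30}}

```text
clock: 37.58
tool_pos: [570.7, -91.5, 77.9]
eef_rot: [-1.35, 2.836, 0.0]
force: [-1.1, 1.7, 1.8]
finger_gap: 38.9
```

{"name": "move_arm", "arguments": {"targets": [[0, 0, 0, 0.05], [0, 0, 0, 0.1], [0, 0, 0, 0.15], [0, 0, 0, 0.2], [0, 0, 0, 0.25]]}}

```text
clock: 38.2
tool_pos: [571.7, -92.5, 77.9]
eef_rot: [-0.153, 3.136, -0.002]
force: [1.5, -1.2, 0.3]
finger_gap: 38.9
```

```bash
python3 st.py
```

```text
yaw -174.4 M [-0.34 -0.28  0.07] j [ 0.57  1.02 -0.93  1.8   1.05  0.9   0.81] [ 1.5 -1.2  0.3]
```

{"name": "move_arm", "arguments": {"targets": [[0, 0, 0, 0.05], [0, 0, 0, 0.1], [0, 0, 0, 0.15], [0, 0, 0, 0.2]]}}

```text
clock: 38.7
tool_pos: [571.1, -93.2, 77.8]
eef_rot: [0.825, 3.03, -0.003]
force: [-0.2, -0.6, 1.0]
finger_gap: 38.6
```

```bash
python3 st.py
```

```text
yaw 149.5 M [-0.4   0.21  0.11] j [ 0.52  0.97 -0.8   1.81  0.96  0.81  0.25] [-0.2 -0.6  1. ]
```

{"name": "move_arm", "arguments": {"targets": [[0, 0, 0, 0.05], [0, 0, 0, 0.1], [0, 0, 0, 0.15]]}}

```text
clock: 39.08
tool_pos: [570.5, -93.7, 77.8]
eef_rot: [1.51, 2.754, -0.005]
force: [-1.0, -2.0, 2.7]
finger_gap: 39.0
```

```bash
python3 st.py
```

```text
yaw 122.5 M [-0.66  0.35  0.04] j [ 0.47  0.94 -0.7   1.81  0.88  0.74 -0.16] [-1.  -2.   2.7]
```

{"name": "move_arm", "arguments": {"targets": [[0, 0, 0, 0.05], [0, 0, 0, 0.1], [0, 0, 0, 0.15]]}}

```text
clock: 39.45
tool_pos: [569.7, -93.9, 77.9]
eef_rot: [2.111, 2.325, -0.006]
force: [-3.2, -2.6, 3.3]
finger_gap: 38.8
```

```bash
python3 st.py
```

```text
yaw 95.5 M [-0.6   0.75  0.07] j [ 0.41  0.91 -0.59  1.81  0.78  0.67 -0.54] [-3.2 -2.6  3.3]
```

{"name": "move_arm", "arguments": {"targets": [[0, 0, 0, 0.05], [0, 0, 0, 0.1], [0, 0, 0, 0.15]]}}

```text
clock: 39.83
tool_pos: [569.0, -93.8, 77.8]
eef_rot: [2.595, 1.768, -0.007]
force: [-3.9, -2.5, 4.5]
finger_gap: 38.7
```

```bash
python3 st.py
```

```text
yaw 68.5 M [-0.44  0.99  0.02] j [ 0.35  0.88 -0.47  1.82  0.66  0.61 -0.91] [-3.9 -2.5  4.5]
```

{"name": "move_arm", "arguments": {"targets": [[0, 0, 0, 0.05], [0, 0, 0, 0.1], [0, 0, 0, 0.15]]}}

```text
clock: 40.2
tool_pos: [568.4, -93.4, 77.8]
eef_rot: [2.936, 1.114, -0.008]
force: [-5.3, -2.9, 4.7]
finger_gap: 38.8
```

```bash
python3 st.py
```

```text
yaw 41.6 M [-0.36  1.08  0.03] j [ 0.28  0.86 -0.35  1.82  0.52  0.55 -1.25] [-5.3 -2.9  4.7]
```

{"name": "move_arm", "arguments": {"targets": [[0, 0, 0, 0.05], [0, 0, 0, 0.1], [0, 0, 0, 0.15]]}}

```text
clock: 40.58
tool_pos: [568.3, -92.7, 77.8]
eef_rot: [3.115, 0.399, -0.007]
force: [-8.5, 2.2, 8.2]
finger_gap: 39.1
```

```bash
python3 st.py
```

```text
yaw 14.6 M [0.81 1.96 0.56] j [ 0.21  0.85 -0.23  1.83  0.36  0.51 -1.57] [-8.5  2.2  8.2]
```

{"name": "move_arm", "arguments": {"targets": [[0, 0, 0, 0.03], [0, 0, 0, 0.05], [0, 0, 0, 0.07], [0, 0, 0, 0.07]]}}

```text
clock: 41.08
tool_pos: [569.9, -91.5, 77.7]
eef_rot: [3.14, 0.067, -0.002]
force: [-3.1, 0.3, 3.9]
finger_gap: 38.8
```

```bash
python3 st.py
```

```text
yaw 2.4 M [-0.05  0.55  0.44] j [ 0.18  0.85 -0.17  1.83  0.28  0.49 -1.71] [-3.1  0.3  3.9]
```

{"name": "move_arm", "arguments": {"targets": [[0, 0, 0, 0], [0, 0, 0, 0], [0, 0, -0.1, 0], [0, 0, -0.4, 0], [0, 0, -0.8, 0], [0, 0, -0.8, 0]], "hand": 0.6}}

```text
clock: 41.82
tool_pos: [573.3, -91.9, 161.2]
eef_rot: [3.14, 0.062, 0.012]
force: [0.0, -0.4, -0.6]
finger_gap: 51.4
```

{"name": "move_arm", "arguments": {"targets": [[0, 0.2, 0, -0.058], [0, 0.4, 0, -0.116], [0, 0.6, 0, -0.174], [0, 0.8, 0, -0.232], [0, 0.9, 0, -0.29], [0, 0.9, 0, -0.348], [0, 0.9, 0, -0.406], [0, 0.9, 0, -0.464], [0, 0.9, 0, -0.522], [0, 0.9, 0, -0.58]]}}

```text
clock: 43.08
tool_pos: [573.8, -181.8, 157.2]
eef_rot: [-1.868, -2.525, 0.001]
force: [-0.7, -0.3, -0.4]
finger_gap: 50.8
```

```bash
python3 st.py; python3 caps.py 12;  python3 -c "
from h import *
plan(481.7,-31.8,150,229,False)"
```

```text
yaw 107.0 M [-0.01  0.    0.02] j [ 0.63  0.85 -0.75  1.69  0.71  0.9  -0.11] [-0.7 -0.3 -0.4]
205 [298. 217.] rect [568.5 -90.6] [38.4 38.5] 44.4 z 95.3
206 [269. 223.] rect [554.1 -17.9] [37.1 39.7] 89.6 z 95.3
208 [274. 252.] rect [481.9 -30.9] [38.3 39.5] 58.7 z 95.4
b
237 [297. 218.] rect [568.2 -91.2] [55.8 55.4] 0.4 z 69.5
243 [269. 224.] rect [554.4 -18.1] [55.8 55.6] 3.3 z 69.1
244 [275. 252.] rect [482.  -31.7] [55.8 55.8] 10.3 z 69.3
clk 43.17 pos [ 573.8 -181.9  157. ] yaw 106.7 gap 51.1 F [ 1.2  0.4 -0.7] j7 -0.12
shift [ 1.702 -0.451  0.072] twist -0.68 calls 2 each [ 0.851 -0.225  0.036]
```

View pics/c12.png

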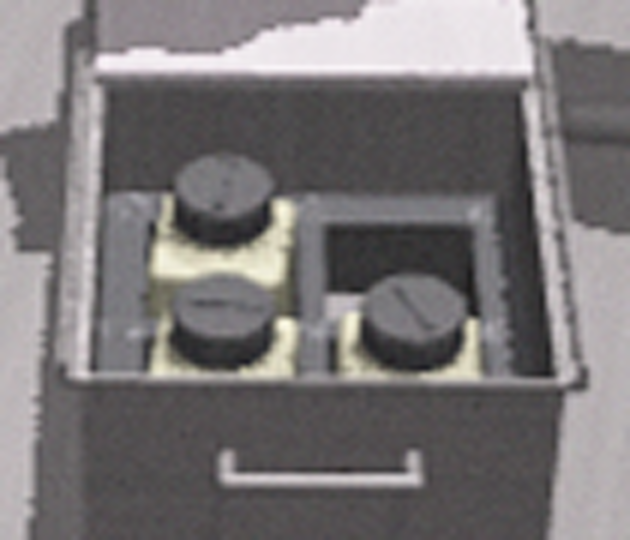

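View pics/d12.png

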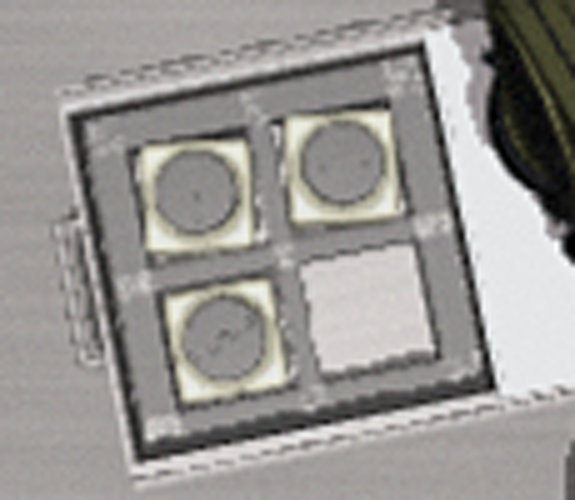

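{"name": "move_arm", "arguments": {"targets": [[0, 0, -0.02, -0.058], [0, 0, -0.05, -0.116], [0, 0, -0.05, -0.174], [0, 0, -0.05, -0.232], [0, 0, -0.05, -0.29], [0, 0, -0.05, -0.348], [0, 0, -0.05, -0.406], [0, 0, -0.05, -0.464], [0, 0, -0.05, -0.522], [0, 0, -0.05, -0.58]]}}

```text
clock: 44.42
tool_pos: [573.9, -181.7, 162.2]
eef_rot: [0.845, -3.025, -0.0]
force: [-0.3, -0.3, -0.1]
finger_gap: 51.4
```

```bash
python3 st.py;  python3 -c "
from h import *
plan(482,-31.5,160)"
```

```text
yaw -148.8 M [ 0.01 -0.    0.04] j [ 0.8   1.   -1.16  1.68  0.99  1.17  1.48] [-0.3 -0.3 -0.1]
clk 44.42 pos [ 573.9 -181.7  162.2] yaw -148.8 gap 51.4 F [-0.3 -0.3 -0.1] j7 1.48
shift [0.008 1.761 0.022] twist 0 calls 2 each [0.004 0.88  0.011]
```

{"name": "move_arm", "arguments": {"targets": [[0, 0.3, 0, -0.03], [0, 0.6, 0.01, -0.06], [0, 0.88, 0.01, -0.09], [0, 0.88, 0.01, -0.1]]}}

```text
clock: 44.92
tool_pos: [527.8, -104.5, 161.6]
eef_rot: [1.308, -2.855, -0.001]
force: [0.3, -0.1, 0.4]
finger_gap: 51.7
```

```bash
python3 st.py;  python3 -c "
from h import *
plan(482,-31.5,130)"
```

```text
yaw -130.8 M [-0.05 -0.02 -0.03] j [ 0.75  0.97 -1.23  1.87  1.04  1.12  1.54] [ 0.3 -0.1  0.4]
clk 44.92 pos [ 527.8 -104.5  161.6] yaw -130.8 gap 51.7 F [ 0.3 -0.1  0.4] j7 1.54
shift [-0.254  0.823  0.317] twist 0 calls 1 each [-0.254  0.823  0.317]
```

{"name": "move_arm", "arguments": {"targets": [[-0.08, 0.27, 0, 0], [-0.17, 0.55, 0, 0], [-0.254, 0.823, 0.05, 0], [-0.254, 0.823, 0.3, 0], [-0.254, 0.823, 0.5, 0], [-0.254, 0.823, 0.5, 0]]}}

```text
clock: 45.68
tool_pos: [482.8, -34.1, 110.3]
eef_rot: [1.299, -2.857, -0.0]
force: [0.4, 0.3, -0.3]
finger_gap: 51.4
```

```bash
python3 st.py;  python3 -c "
from h import *
plan(482,-31.5,76)"
```

```text
yaw -131.1 M [ 0.02 -0.01  0.01] j [ 0.61  0.99 -1.16  2.06  1.17  0.99  1.22] [ 0.4  0.3 -0.3]
clk 45.67 pos [482.8 -34.1 110.3] yaw -131.1 gap 51.4 F [ 0.4  0.3 -0.3] j7 1.22
shift [-0.016  0.022  0.343] twist 0 calls 1 each [-0.016  0.022  0.343]
```

{"name": "move_arm", "arguments": {"targets": [[-0.005, 0.015, 0.12, 0], [-0.005, 0.015, 0.25, 0], [-0.005, 0.015, 0.34, 0], [-0.005, 0.015, 0.34, 0]]}}

```text
clock: 46.18
tool_pos: [482.0, -31.9, 76.9]
eef_rot: [1.304, -2.857, -0.001]
force: [-0.5, 0.6, -0.2]
finger_gap: 51.4
```

{"name": "move_arm", "arguments": {"targets": [[0, 0, 0, 0], [0, 0, 0, 0], [0, 0, 0, 0], [0, 0, 0, 0]], "hand": 0, "squeeze": 30}}

```text
clock: 46.68
tool_pos: [482.5, -31.7, 77.8]
eef_rot: [-1.305, 2.857, -0.0]
force: [0.3, 1.2, 1.2]
finger_gap: 38.7
```

{"name": "move_arm", "arguments": {"targets": [[0, 0, 0, 0.05], [0, 0, 0, 0.1], [0, 0, 0, 0.15], [0, 0, 0, 0.2]]}}

```text
clock: 47.18
tool_pos: [483.0, -32.4, 77.8]
eef_rot: [-0.349, 3.121, -0.002]
force: [0.2, -1.3, 0.9]
finger_gap: 38.8
```

```bash
python3 st.py
```

```text
yaw -167.2 M [-0.27 -0.14  0.  ] j [ 0.56  1.   -1.04  2.08  1.23  0.89  0.55] [ 0.2 -1.3  0.9]
```

{"name": "move_arm", "arguments": {"targets": [[0, 0, 0, 0.05], [0, 0, 0, 0.1], [0, 0, 0, 0.15]]}}

```text
clock: 47.55
tool_pos: [483.0, -33.0, 77.9]
eef_rot: [0.389, 3.116, -0.004]
force: [0.2, -2.4, 3.2]
finger_gap: 38.9
```

```bash
python3 st.py
```

```text
yaw 165.8 M [-0.55 -0.13  0.12] j [ 0.53  0.97 -0.98  2.08  1.21  0.83  0.1 ] [ 0.2 -2.4  3.2]
```

{"name": "move_arm", "arguments": {"targets": [[0, 0, 0, 0.05], [0, 0, 0, 0.1], [0, 0, 0, 0.15]]}}

```text
clock: 47.92
tool_pos: [482.7, -33.6, 77.9]
eef_rot: [1.106, 2.939, -0.005]
force: [-0.1, -2.7, 3.6]
finger_gap: 39.1
```

```bash
python3 st.py
```

```text
yaw 138.7 M [-0.74  0.03  0.07] j [ 0.5   0.94 -0.91  2.09  1.18  0.77 -0.35] [-0.1 -2.7  3.6]
```

{"name": "move_arm", "arguments": {"targets": [[0, 0, 0, 0.05], [0, 0, 0, 0.1], [0, 0, 0, 0.15]]}}

```text
clock: 48.3
tool_pos: [482.2, -33.9, 77.9]
eef_rot: [1.762, 2.599, -0.006]
force: [-0.9, -3.5, 5.1]
finger_gap: 39.2
```

```bash
python3 st.py
```

```text
yaw 111.7 M [-0.8   0.39  0.06] j [ 0.46  0.91 -0.83  2.09  1.14  0.7  -0.79] [-0.9 -3.5  5.1]
```

{"name": "move_arm", "arguments": {"targets": [[0, 0, 0, 0.05], [0, 0, 0, 0.1], [0, 0, 0, 0.15]]}}

```text
clock: 48.68
tool_pos: [481.8, -29.5, 77.9]
eef_rot: [-2.313, -2.122, -0.004]
force: [-2.5, 7.3, 0.9]
finger_gap: 39.0
```

```bash
python3 st.py
```

```text
yaw 85.1 M [1.63 0.47 0.73] j [ 0.41  0.88 -0.74  2.09  1.1   0.63 -1.21] [-2.5  7.3  0.9]
```

{"name": "move_arm", "arguments": {"targets": [[0, 0, 0, 0.05], [0, 0, 0, 0.1], [0, 0, 0, 0.15]]}}

```text
clock: 49.05
tool_pos: [483.0, -30.7, 77.9]
eef_rot: [-2.747, -1.523, -0.003]
force: [-1.2, -1.5, -1.0]
finger_gap: 38.8
```

```bash
python3 st.py
```

```text
yaw 58.0 M [-0.6   0.35  0.6 ] j [ 0.35  0.85 -0.64  2.09  1.04  0.55 -1.62] [-1.2 -1.5 -1. ]
```

{"name": "move_arm", "arguments": {"targets": [[0, 0, 0, 0], [0, 0, 0, 0], [0, 0, -0.1, 0], [0, 0, -0.4, 0], [0, 0, -0.8, 0], [0, 0, -1, 0]], "hand": 0.6}}

```text
clock: 49.8
tool_pos: [483.0, -31.6, 180.0]
eef_rot: [2.745, 1.526, 0.004]
force: [0.2, -0.7, 0.1]
finger_gap: 51.4
```

```bash
python3 -c "
from h import *
plan(559.3,-239,175,11.2,False)"
```

```text
clk 49.8 pos [483.  -31.6 180. ] yaw 58.1 gap 51.4 F [ 0.2 -0.7  0.1] j7 -1.38
shift [-1.359  1.743  0.05 ] twist 0.261 calls 2 each [-0.679  0.871  0.025]
```

{"name": "move_arm", "arguments": {"targets": [[-0.23, 0.29, 0, 0.05], [-0.45, 0.58, 0, 0.1], [-0.68, 0.87, 0, 0.15], [-0.68, 0.87, 0, 0.2], [-0.68, 0.87, 0, 0.26], [-0.68, 0.87, 0, 0.26]]}}

```text
clock: 50.55
tool_pos: [520.3, -135.5, 178.2]
eef_rot: [3.126, 0.313, 0.0]
force: [0.1, -0.1, -0.3]
finger_gap: 51.2
```

```bash
python3 -c "
from h import *
plan(559.3,-239,175,11.2,False)"; python3 caps.py 13
```

```text
clk 50.55 pos [ 520.3 -135.5  178.2] yaw 11.4 gap 51.2 F [ 0.1 -0.1 -0.3] j7 -1.78
shift [0.177 1.092 0.033] twist 0.001 calls 2 each [0.089 0.546 0.016]
134 [296. 217.] rect [569.7 -84.9] [29.  40.6] 76.5 z 95.4
204 [268. 223.] rect [554.1 -17.9] [37.1 39.6] 89.9 z 95.6
206 [274. 252.] rect [482.8 -32.4] [36.9 39.2] 89.9 z 95.6
b
167 [294. 217.] rect [567.9 -90.2] [53.1 55.9] 89.8 z 69.3
231 [269. 224.] rect [555.1 -18. ] [55.7 55.4] 1.8 z 69.3
254 [275. 253.] rect [481.8 -32.1] [55.7 55.9] 3.5 z 69.2
```

View pics/c13.png

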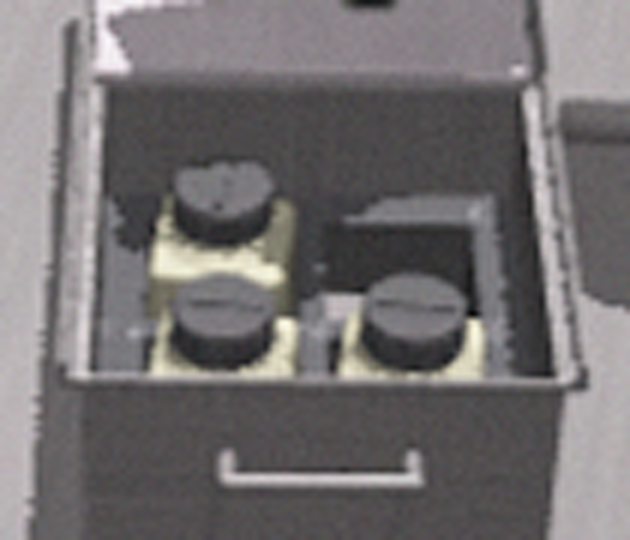

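```bash
python3 -c "
import cv2,numpy as np
a=cv2.imread('pics/s12.png')[200:225,265:292].astype(float)
a=np.clip((a-40)*3,0,255).astype(np.uint8)
b=cv2.imread('pics/s12.png')[220:245,265:292].astype(float);b=np.clip((b-40)*3,0,255).astype(np.uint8)
cv2.imwrite('pics/z12.png',cv2.resize(np.hstack([a,b]),None,fx=14,fy=14,interpolation=cv2.INTER_NEAREST))"
```

```text
(no output)
```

View pics/z12.png

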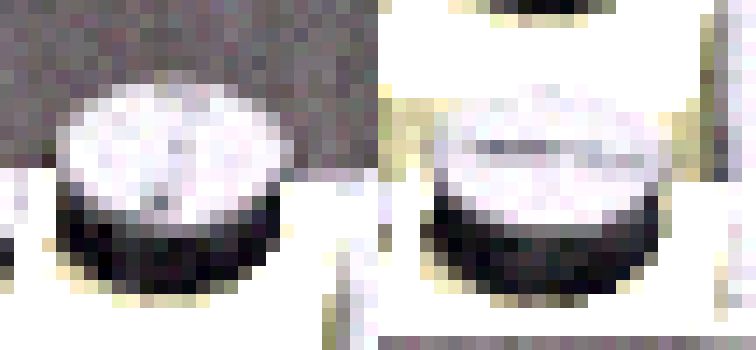

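{"name": "move_arm", "arguments": {"targets": [[0.06, 0.3, 0, 0], [0.12, 0.6, 0, 0], [0.17, 0.9, 0, 0], [0.17, 1, 0, 0], [0.17, 1, 0, 0]]}}

```text
clock: 51.28
tool_pos: [556.1, -230.1, 177.4]
eef_rot: [-3.126, -0.309, 0.001]
force: [0.4, 0.6, -0.6]
finger_gap: 51.4
```

```bash
python3 -c "
from h import *
plan(559.3,-239,118.5,11.2,False)
p=read_camera('side');W=cloud(p);z=W[...,2]; U,V=np.meshgrid(np.arange(560),np.arange(420))
for d in mark_of('cover_handle',p)[:2]: print(d['conf'],w(p,d['position']))"
```

```text
clk 51.27 pos [ 556.1 -230.1  177.4] yaw 11.3 gap 51.4 F [ 0.4  0.6 -0.6] j7 -1.59
shift [0.014 0.094 0.589] twist 0.001 calls 1 each [0.014 0.094 0.589]
0.26 [ 541.60401889 -151.24377233    0.85869749]
```

{"name": "move_arm", "arguments": {"targets": [[0.01, 0.094, 0, 0], [0.01, 0.094, 0.2, 0], [0.01, 0.094, 0.4, 0], [0.01, 0.094, 0.55, 0], [0.01, 0.094, 0.58, 0], [0.01, 0.094, 0.58, 0]]}}

```text
clock: 52.12
tool_pos: [559.7, -239.2, 119.9]
eef_rot: [3.126, 0.309, 0.001]
force: [0.2, -0.3, 0.5]
finger_gap: 51.2
```

{"name": "move_arm", "arguments": {"targets": [[0, 0, 0, 0], [0, 0, 0, 0], [0, 0, 0, 0], [0, 0, 0, 0], [0, 0, 0, 0]], "hand": 0, "squeeze": 40}}

```text
clock: 52.75
tool_pos: [559.6, -238.5, 120.3]
eef_rot: [-3.126, -0.31, -0.001]
force: [-2.0, 2.3, 5.7]
finger_gap: 11.2
```

```bash
python3 -c "
from h import *
plan(523.8,-60.1,119,11.2,False)"
```

```text
clk 52.75 pos [ 559.6 -238.5  120.3] yaw 11.3 gap 11.2 F [-2.   2.3  5.7] j7 -1.62
shift [-1.000e-03 -1.819e+00  1.400e-02] twist 0.001 calls 2 each [-0.001 -0.91   0.007]
```

{"name": "move_arm", "arguments": {"targets": [[0, -0.1, 0, 0], [0, -0.25, 0, 0], [0, -0.4, 0, 0], [0, -0.55, 0, 0], [0, -0.7, 0, 0], [0, -0.85, 0, 0], [0, -0.95, 0, 0]]}}

```text
clock: 53.62
tool_pos: [541.4, -146.1, 120.3]
eef_rot: [3.125, 0.309, 0.002]
force: [1.0, -2.0, 6.2]
finger_gap: 10.7
```

{"name": "move_arm", "arguments": {"targets": [[0, -0.15, 0, 0], [0, -0.3, 0, 0], [0, -0.45, 0, 0], [0, -0.6, 0, 0], [0, -0.7, 0, 0], [0, -0.78, 0, 0], [0, -0.83, 0, 0], [0, -0.87, 0, 0], [0, -0.87, 0, 0]]}}

```text
clock: 54.75
tool_pos: [524.4, -60.3, 120.3]
eef_rot: [3.126, 0.309, 0.003]
force: [-0.1, 0.2, 5.9]
finger_gap: 10.8
```

```bash
python3 -c "
from h import *
plan(523.8,-60.1,119,11.2,False)"
```

```text
clk 54.75 pos [524.4 -60.3 120.3] yaw 11.3 gap 10.8 F [-0.1  0.2  5.9] j7 -2.01
shift [-0.006 -0.003  0.013] twist 0.001 calls 1 each [-0.006 -0.003  0.013]
```

Push a bit further to feel the stop.

{"name": "move_arm", "arguments": {"targets": [[0, -0.03, 0, 0], [0, -0.06, 0, 0], [0, -0.06, 0, 0]]}}

```text
clock: 55.12
tool_pos: [524.3, -59.8, 120.3]
eef_rot: [3.12, 0.303, 0.003]
force: [3.4, -10.9, 6.5]
finger_gap: 11.1
```

{"name": "move_arm", "arguments": {"targets": [[0, 0.05, 0, 0], [0, 0.05, 0, 0]]}}

```text
clock: 55.38
tool_pos: [524.5, -60.3, 120.3]
eef_rot: [3.125, 0.308, 0.003]
force: [0.4, -2.6, 7.0]
finger_gap: 11.2
```

```bash
python3 -c "
from h import *
plan(523.8,-60.1,119,11.2,False)"
```

```text
clk 55.38 pos [524.5 -60.3 120.3] yaw 11.2 gap 11.2 F [ 0.4 -2.6  7. ] j7 -2.01
shift [-0.006 -0.003  0.013] twist 0.0 calls 1 each [-0.006 -0.003  0.013]
```

{"name": "move_arm", "arguments": {"targets": [[0, 0, 0, 0], [0, 0, 0, 0], [0, 0, 0, 0], [0, 0, -0.2, 0], [0, 0, -0.5, 0], [0, 0, -1, 0]], "hand": 0.6}}

```text
clock: 56.12
tool_pos: [522.3, -59.9, 219.3]
eef_rot: [-3.126, -0.31, 0.006]
force: [0.4, -1.6, 0.8]
finger_gap: 51.3
```

{"name": "move_arm", "arguments": {"targets": [[0, 0.3, -0.2, 0], [0, 0.6, -0.3, 0], [0, 1, -0.4, 0]]}}

```text
clock: 56.5
tool_pos: [543.2, -157.8, 260.2]
eef_rot: [-3.126, -0.312, -0.0]
force: [0.7, -0.3, -0.1]
finger_gap: 51.2
```

{"name": "move_arm", "arguments": {"targets": [[0, 0.3, 0, 0], [0, 0.6, 0, 0], [0, 1, 0, 0]]}}

```text
clock: 56.88
tool_pos: [562.8, -255.8, 259.5]
eef_rot: [-3.125, -0.312, 0.0]
force: [0.3, -1.0, 0.2]
finger_gap: 51.0
```

{"name": "move_arm", "arguments": {"targets": [[0, 0.3, 0, 0], [0, 0.6, 0, 0], [0, 1, 0, 0], [0, 1, 0, 0]]}}

```text
clock: 57.38
tool_pos: [581.2, -358.4, 258.3]
eef_rot: [3.125, 0.299, -0.002]
force: [-0.4, -0.5, 0.5]
finger_gap: 51.3
```

```bash
python3 -c "
from h import *
plan(523.8,-60.1,119,11.2,False)
p=read_camera('top');save(p,'t20');W=cloud(p);z=W[...,2]; U,V=np.meshgrid(np.arange(560),np.arange(420))
rects(W,(z>130)&(z<150)&(U>240)&(U<330)&(V>190)&(V<280),40)
rects(W,(z>111.8)&(z<118)&(U>235)&(U<410)&(V>170)&(V<285),200)
counter(p)
p=read_camera('side');save(p,'s20')"
```

```text
clk 57.38 pos [ 581.2 -358.4  258.3] yaw 10.9 gap 51.3 F [-0.4 -0.5  0.5] j7 -1.29
shift [ 0.004 -3.04   1.388] twist -0.001 calls 4 each [ 0.001 -0.76   0.347]
149 [286. 234.] rect [525.  -59.4] [68.9 11.7] 11.1 z 138.4
4101 [285. 235.] rect [521.4 -60. ] [189.2 184.2] 11.1 z 114.3
caps
212 [166. 219.] rect [565.7 238.2] [40.5 40.3] 12.4 z 85.4
225 [161. 311.] rect [338.1 249.6] [40.8 39.7] 53.3 z 85.3
bodies
248 [171. 221.] rect [566.  237.9] [56.6 56.6] 13.7 z 59.4
103 [121. 282.] rect [408.8 356.9] [63.6 62.6] 1.0 z 54.0
134 [227. 297.] rect [370.   88.4] [30.6 29.7] 86.8 z 60.9
263 [165. 309.] rect [337.9 249.7] [56.2 56.8] 86.0 z 59.5
```

View pics/t20.png

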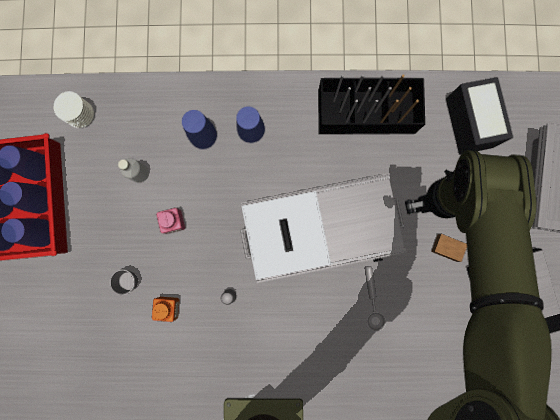

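View pics/s20.png

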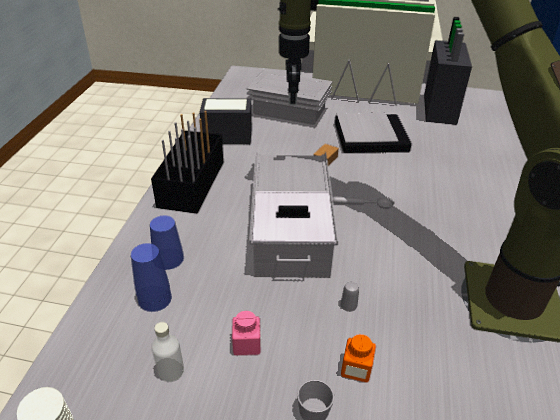

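```bash
python3 -c "
from bench import hand_in
print(hand_in())"
```

```text
the job is handed in; nothing more can be done
None
```

The job is done and handed in at about 57 s of the 210 s allowed. I slid the cover open to its stop, stood both counter jars upright in free wells (well3 and well2), and screwed all three caps tight. The third cap was on the jar already in well0. I then slid the cover shut.

One counter jar was knocked aside mid-run, so I located it again before picking it up.

**Caps:** each cap was turned clockwise until the torque rose sharply and the fingers slipped on it. Afterwards all three ridges looked square to the jars. The one in well3 was faint in the image.

**Cover:** the last push met the stop, 182 mm from fully open. The final top picture put the handle within about 1 mm of where it should be when shut.

**Other things on the counter:** both other jars (pink and orange), the cup and the shaker measured where they started. I compared the tumblers, bottle, spoon and toothpick box by eye only, and they looked unmoved.

No checks failed. The side and top cameras disagreed by 2 to 3 mm in y, which did not affect the grasps or placings.

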